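Fit the clamp lever on its splined spindle and lock the bending form

TASK

Take the splined lever (the one with the square hub) out of the rack and lay it flat on the bench, letting go of it so that you can take it again across its width. Then turn it so that the wide slot in its bore matches the wide tooth of the clamp's spindle, thread it on until the hub sits fully home on the collar, and only then swing it anticlockwise (seen from above) as far as it goes to lock the clamp. Let go, leaving the lever fully home, and leave the other lever and everything else on the bench where it is.

Things in the scene. Friction and masses are not known exactly. Their poses are not given: they have to be found in the camera images.
- lever: The splined lever, 176 mm long, 0.5 kg, the one with the SQUARE hub. Origin: hub centre. x: from hub along the arm to the handle; y: bore axis; z: across the arm's width. Steel hub 52 (x) x 52 (z) x 36 (y) mm. Starts on edge in the rack (z up, origin 38 mm above the bench). Flat on the bench: y vertical, origin at 18 mm. Both faces alike: either may be up. Centre of mass 28 mm along +x.
- lever_arm (a point): Middle of the lever's steel arm, 60 mm from the hub centre, same axes as the lever. The arm is 24 mm wide (z) and 16 mm thick (y), from 26 to 95 mm along x; then a round dark wooden handle, 36 mm diameter, from 95 to 150 mm. Set on its edge on the bench and leaned over by more than about 40 degrees, the lever tips over flat by itself.
- lever_bore (a point): Centre of the lever's bore (same point and axes as the lever). The bore goes right through along y: a round hole of 22.4 mm diameter with four slots reaching 18.2 mm from the axis, at +x, -x, +z and -z. Three slots are 8.4 mm wide; the wide one, 14.4 mm, is at +x, on the arm's side.
- spindle_seat (a point): Centre of the top face of the clamp spindle's collar, 60 mm above the bench: the hub sits on it. z up along the spindle, x where the wide tooth points; turns with the spindle. Fully home, the lever's origin is 18 mm above this point and its arm points along this +x. Collar 44 mm diameter, 18 mm tall; below it (under 42 mm above the bench) an eccentric cam reaches 44 mm from the axis.
- spindle_tip (a point): Top of the upright spindle, 50 mm above spindle_seat, same axes. The top 12 mm is a plain round nose of 16 mm diameter; below it, down to the collar, a 20 mm core with four teeth reaching 17 mm from the axis: one 12 mm wide at +x, three 6 mm wide at -x, +y, -y. The top 4 mm of the teeth are stepped in by 1.5 mm as a lead-in.
- spindle (a joint): Angle of the clamp's spindle, rad, 0 to 1.4, growing anticlockwise seen from above; starts between 0 and 0.5; at 1.4 it meets a hard stop (clamp locked). Stiff: stays where it is left, takes about 0.3 N m to turn.
- clamp: The fixed bending form with its cam clamp. Origin: on the bench under the spindle. Steel base plate 120 x 120 x 20 mm centred there; on its -y side (y -47 to -135, x -165 to 165 mm) a plywood form and wooden strip, 45 mm tall. Only the spindle is taller. The wide tooth points 0.5 rad + the spindle's angle anticlockwise from this body's x.
- rack: The fixed wooden rack with two slots along its x, at y = -45 and +45 mm; in each a lever stands on edge, hub centre at x = -60 mm, handle to +x. Origin: centre of the underside. Base board 180 x 180 x 12 mm. Slot walls reach 42 mm above the bench, 40 mm apart, 12 mm thick, at x = -80 to -40 mm (hub) and 49 to 79 mm (handle).
- rack_gap (a point): Centre of the top of the rack's base board (12 mm above the bench). From x = -40 to 49 mm there are no slot walls, so that a lever's arm can be gripped here from above, across its 16 mm thickness, with the fingers on either side of it. The bench between the rack and the clamp is clear, room enough to lay the lever down.
- plain_lever: The other lever, with a ROUND hub of 52 mm diameter and a plain 20 mm round bore; it does not fit. Standing on edge in the other slot, same axes and about the same sizes (20 mm wide arm, 167 mm long). Leave it in the rack.
- mallet: turned wooden carver's mallet, 217 mm tall, standing on its 72 to 84 mm thick head. Bystander; origin: centre of its underside.
- glue: glue bottle, diameter 60, 150 mm tall. Bystander; origin: centre of its underside.
- mug: white mug, diameter 80 plus handle, 90 mm tall. Bystander; origin: centre of its underside.
- offcut: wooden offcut 120 x 45 x 22 mm, lying flat. Bystander; origin: centre of its underside.
- tape: roll of paper tape, diameter 96, 24 mm tall, lying flat. Bystander; origin: centre of its underside.
- square: try square lying flat: wooden stock 90 x 24 x 14 mm, thin blade 140 mm long towards its +y. Bystander; origin: centre of its underside (of its stock).
- tin: tin can, diameter 80, 100 mm tall. Bystander; origin: centre of its underside.
Things that resemble listed ones, but are neither listed nor needed, are in the scene too. Leave any yellow look-alike of the lever alone.

How it is judged:
By the outcome, as a careful person would: the job done as asked, in the order asked, and still so for the second after the job is handed in, with the robot touching nothing.
It also fails if it takes over 54 s, if anything falls off the work surface, if the arm or the gripper's body presses on something with over 40 N, if the wrist force passes 120 N, or if a joint passes its speed limit or range.

ROBOT

A 6-joint arm with a two-finger parallel gripper is mounted at the origin on the work surface. World frame = base frame: x ahead of the robot, y to its left, z up, the work surface at z = 0. Lengths are in m, angles in rad, forces in N, time in s.
With the tool pointing down it reaches from about 0.15 to 0.775 m from the base axis. Payload 6.1 kg.
Tool frame: the origin (TCP) lies midway between the tips of the shut fingers; the grasp point (between the pads) lies 19 mm behind it; z points along the fingers, y is the direction in which the jaws open and shut (so a half turn about z gives the same grasp; the last joint's range is limited). The gripper opens to 85 mm and grips with 20 to 120 N. Pads are 22 mm wide; open, the fingers measure 114 mm over their backs; the gripper's body (76 mm by 85 mm) begins 54 mm behind the grasp point. The pads swing forward as they close: fully open they stand 13 mm farther back than shut.
Start: joints at [-1.229, 0.126, -0.04, 1.405, 0, 1.571], TCP at [0.176, -0.495, 0.231] pointing down, gripper open.
Joint ranges: [-2.72, 2.72], [-0.95, 1.95], [-1.27, 1.35], [-1.78, 2.02], [-1.46, 1.47], [-3.14, 3.14]. Speed limits (rad/s): [2.39, 2.39, 3.01, 3.14, 3.14, 3.14].

INTERFACE

Orientations are given as a unit quaternion [w, x, y, z].
In Python, from rig import manip, viewer, workorder gives the robot as it stands. The module is installed in compiled form; this text tells all that it offers.
- The arm moves only by the tool move_arm, never from a script. Its argument "motion" is a list of rows, each an object of numbers: "tx", "ty", "tz": the shift along the world's x, y, z in mm; "twist": the turn about the world's z in degrees; "claw": the gripper's target within -1 to 1 (shut at 1, half-way at 0, fully open at -1). In form: [{"tx": .., "ty": .., "tz": .., "twist": .., "claw": ..}, ...]. A call has 1 to 12 rows; each row shifts and turns the commanded pose from where the row before left it; what a row does not reach is not made up. A row lasts 1/12 s, in which the tool goes at most 41.7 mm and 7.16 degrees, less where a joint would pass 70% of its speed; a pose out of reach is approached as far as the arm can. A call with a gripper value outside its range is refused whole. The fingers move at their own pace and stop on an object; the grip force is fixed at half the most. Time passes only in rows, so rows that do not move let the fingers close. It gives the time, the measured TCP pose, the force and the opening at its end, in the units of the state.
- manip.get_state(): the state, without advancing time (a new reading comes with each control period).
- viewer.grab_frame(name): name is "side" or "top" or "wrist"; returns the picture (420x560x3 uint8, red, green, blue); there is no depth.
- viewer.get_calibration(name): a dict with "fx", "fy", "cx", "cy" (pixels), "k1" (the pictures are not rectified: a ray, as slopes to the right and down, at radius r is drawn at 1 + k1 r^2 times it, then the intrinsics apply), "extrinsics" (4x4, takes a point from world to camera coordinates); the wrist camera has in their place "tool_from_camera" (4x4, takes a point from camera to tool coordinates, whose origin is the TCP and whose axes are the flange's). Camera axes: x right, y down, z forward; pixel columns grow to the right and rows downward; lengths in m; the calibration is good to about 2 mm. A picture is of the moment at which its call begins: read the wrist's pose just before it. get_calibration takes no time and is no camera call.
- workorder.job_done(): hands the job in, once; it reports no verdict.
The state is a dict: "clock": time; "joint_pos": joint angles; "dq": joint speeds; "joint_efforts": joint torques, N m; "position": TCP position; "ee_rot": TCP orientation; "ft_force": force on the tool from outside, world axes, zero at the start; "ft_torque": the same for the moment, N m; "width": finger opening in m.
Only numpy, scipy, OpenCV 4.12 (cv2) and the standard library are available. Lean on these libraries where they do the work, as an engineer would, in place of code of your own. Each camera call takes 0.05 s, during which the arm holds its last target.

## Working session

There is one attempt and no reset: what is moved stays moved. The work goes in short steps, Python scripts to look and compute and a tool call to move; the robot and the scene stay as the last step left them, time stands still between calls to the robot, and variables do not carry over. Pictures are saved under pics/ and viewed, and the job is handed in when it is done.

Besides the shell and the picture viewer there is one more tool, called after ">>>" by a JSON object that holds its "fn" and its "kwargs". move_arm: Moves the arm, as the interface text tells. Its arguments: {"type":"object","properties":{"motion":{"type":"array","items":{"type":"object","properties":{"tx":{"type":"number"},"ty":{"type":"number"},"tz":{"type":"number"},"twist":{"type":"number"},"claw":{"type":"number"}}}}},"required":["motion"]}

```bash
mkdir -p pics; ls; cat > h.py <<'E'
import numpy as np, cv2
from rig import manip, viewer, workorder
def grab(n,f):
    im=viewer.grab_frame(n); cv2.imwrite('pics/'+f,im[:,:,::-1]); return im
E
python3 - <<'E'
from h import *
s=manip.get_state()
for k in s: print(k,s[k])
for n in ['side','top','wrist']:
    grab(n,n+'0.png'); print(n,viewer.get_calibration(n))
E
```

```text
pics
clock 0.0
joint_pos [-1.22901096e+00  1.26392464e-01 -4.05938151e-02  1.40537840e+00
 -2.02599325e-05  1.57080282e+00]
dq [-0.00157709 -0.00039664  0.00089856 -0.00030879  0.00065417 -0.00198847]
joint_efforts [ 7.26101789e-04 -4.35913396e+01  3.52923596e+01  1.73179409e-02
  5.10675449e-06  3.36023476e-08]
position [ 0.17582733 -0.4942662   0.23052841]
ee_rot [-7.71030611e-04  9.85433596e-01  1.70058853e-01 -1.43343630e-04]
ft_force [ 0.36850113 -0.39730094  0.10940713]
ft_torque [0.0561269  0.03185623 0.01255916]
width 0.08543034086300694
side {'fx': 395.1000614085235, 'fy': 395.1000614085235, 'cx': 283.13330650591774, 'cy': 208.692552823898, 'k1': -0.11547931130392086, 'extrinsics': array([[ 0.93881332, -0.34432819,  0.0082249 , -0.46822048],
       [-0.21125474, -0.59451977, -0.77583353,  0.23454135],
       [ 0.27203122,  0.72662531, -0.63088404,  0.7519755 ],
       [ 0.        ,  0.        ,  0.        ,  1.        ]])}
top {'fx': 532.565151091034, 'fy': 532.565151091034, 'cx': 283.36279077373024, 'cy': 210.49332050975696, 'k1': -0.08397452957582666, 'extrinsics': array([[ 0.02706714, -0.9996235 , -0.00449793,  0.08774777],
       [-0.98045764, -0.02567054, -0.19504829,  0.54565575],
       [ 0.19485939,  0.00968943, -0.98078333,  1.27758757],
       [ 0.        ,  0.        ,  0.        ,  1.        ]])}
wrist {'fx': 369.89964636534495, 'fy': 369.89964636534495, 'cx': 279.9310073710927, 'cy': 206.275581873597, 'k1': -0.017312996461759884, 'tool_from_camera': array([[ 1.50439749e-04, -9.60410899e-01, -2.78587299e-01,
         7.16842568e-02],
       [ 9.99999958e-01,  2.13998255e-04, -1.97735195e-04,
        -1.25416383e-04],
       [ 2.49524232e-04, -2.78587258e-01,  9.60410890e-01,
        -1.42829016e-01],
       [ 0.00000000e+00,  0.00000000e+00,  0.00000000e+00,
         1.00000000e+00]])}
```

View pics/top0.png

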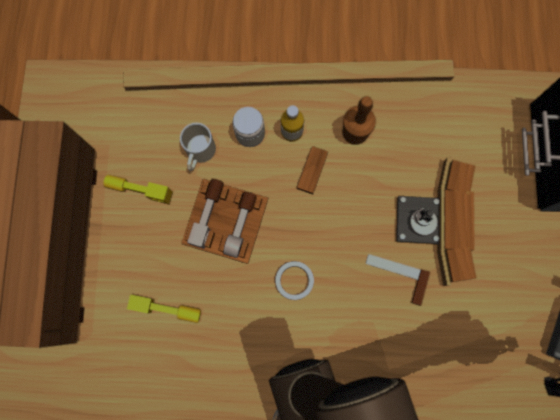

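View pics/side0.png

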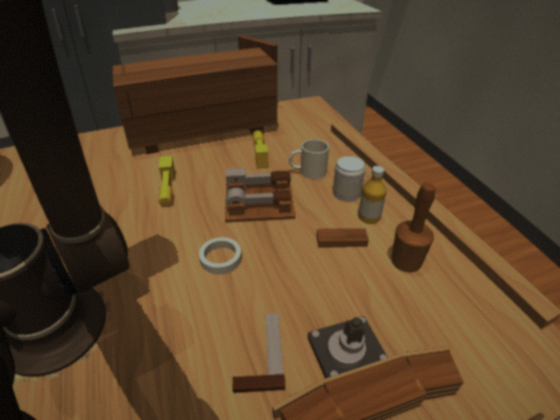

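View pics/wrist0.png

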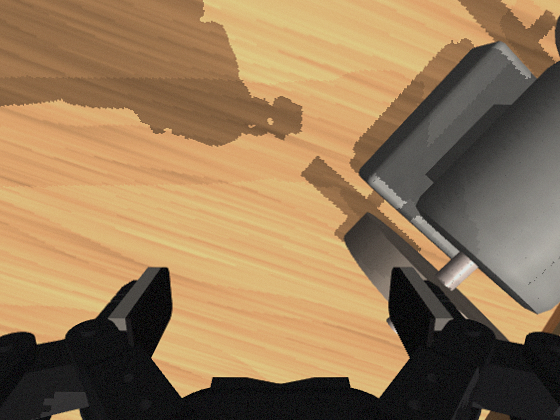

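```bash
cat >> h.py <<'E'
cal={n:viewer.get_calibration(n) for n in ['side','top','wrist']}
from scipy.spatial.transform import Rotation as R
def cam(n,s=None):
    c=cal[n]; K=np.array([[c['fx'],0,c['cx']],[0,c['fy'],c['cy']],[0,0,1]])
    if n=='wrist':
        q=np.array(s['ee_rot']); T=np.eye(4); T[:3,:3]=R.from_quat(q[[1,2,3,0]]).as_matrix(); T[:3,3]=s['position']
        E=np.linalg.inv(T@c['tool_from_camera'])
    else: E=c['extrinsics']
    return K,c['k1'],E
def proj(n,P,s=None):
    K,k,E=cam(n,s); P=np.atleast_2d(P); p=P@E[:3,:3].T+E[:3,3]; u=p[:,:2]/p[:,2:]
    u=u*(1+k*(u**2).sum(1,keepdims=True)); return u@K[:2,:2].T+K[:2,2]
def ray(n,uv,s=None):
    K,k,E=cam(n,s); d=(np.atleast_2d(uv).astype(float)-K[:2,2])/[K[0,0],K[1,1]]; u=d.copy()
    for _ in range(20): u=d/(1+k*(u**2).sum(1,keepdims=True))
    r=np.c_[u,np.ones(len(u))]@E[:3,:3]; o=-E[:3,:3].T@E[:3,3]; return o,r
def onz(n,uv,z,s=None):
    o,r=ray(n,uv,s); return o+r*((z-o[2])/r[:,2:])
def tri(a,uva,b,uvb,sa=None,sb=None):
    o1,r1=ray(a,uva,sa); o2,r2=ray(b,uvb,sb); r1=r1[0]/np.linalg.norm(r1[0]); r2=r2[0]/np.linalg.norm(r2[0])
    t=np.linalg.lstsq(np.c_[r1,-r2],o2-o1,rcond=None)[0]; p,q=o1+r1*t[0],o2+r2*t[1]; return (p+q)/2,np.linalg.norm(p-q)
def crop(f,x,y,w,h,k,out):
    im=cv2.imread('pics/'+f)[y:y+h,x:x+w]; im=cv2.resize(im,None,fx=k,fy=k,interpolation=cv2.INTER_CUBIC)
    im=cv2.convertScaleAbs(im,alpha=1.5,beta=10)
    for i in range(0,w,10):
        cv2.line(im,(i*k,0),(i*k,8 if (x+i)%50 else 20),(255,255,0),1)
        if (x+i)%20==0: cv2.putText(im,str(x+i),(i*k,18),0,.4,(255,255,0),1)
    for i in range(0,h,10):
        cv2.line(im,(0,i*k),(8,i*k),(255,255,0),1)
        if (y+i)%20==0: cv2.putText(im,str(y+i),(8,i*k+4),0,.4,(255,255,0),1)
    cv2.imwrite('pics/'+out,im)
E
python3 - <<'E'
from h import *
crop('top0.png',170,170,110,100,6,'c1.png')
crop('top0.png',360,150,130,160,4,'c2.png')
crop('side0.png',210,150,100,80,7,'c3.png')
E
```

```text
(no output)
```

View pics/c1.png

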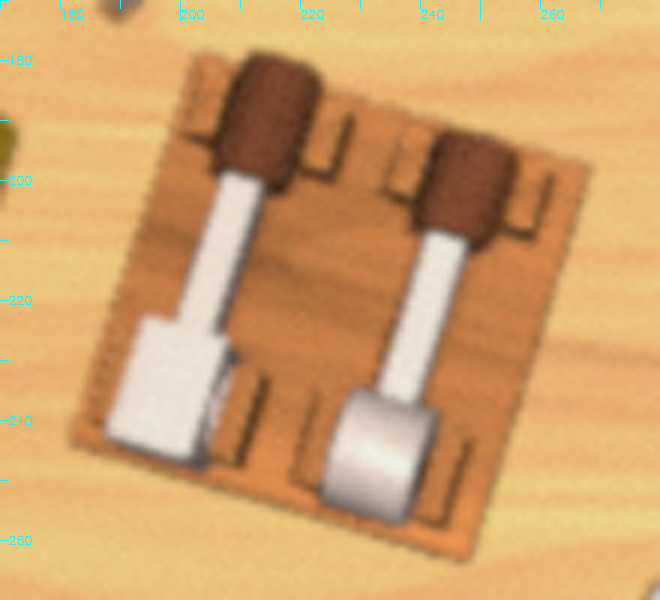

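View pics/c2.png

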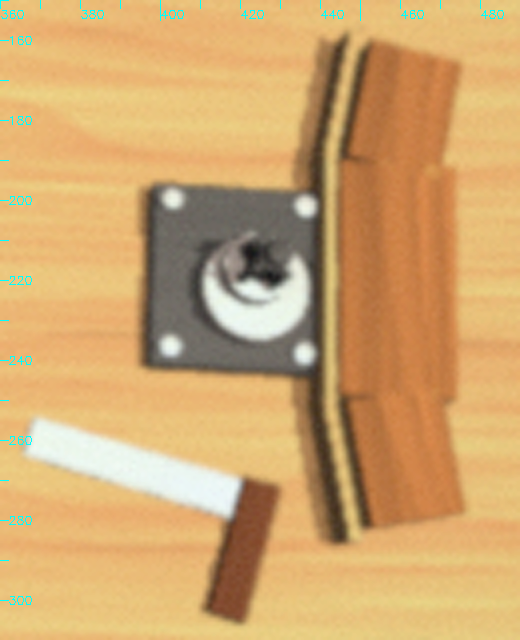

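View pics/c3.png

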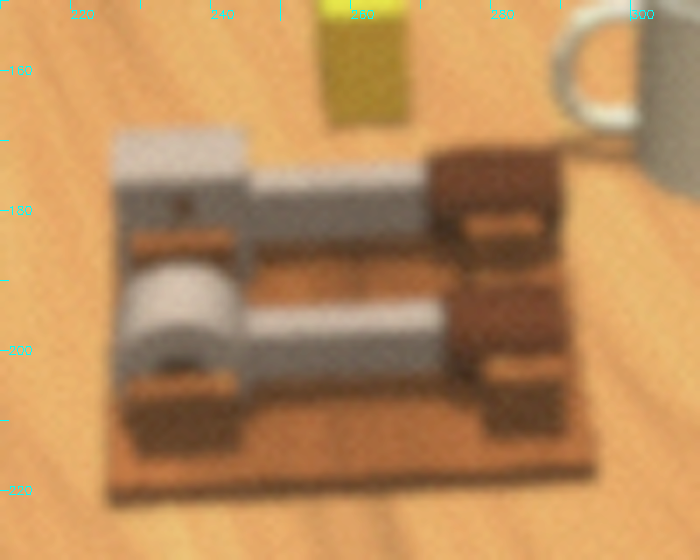

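```bash
python3 - <<'E'
from h import *
np.set_printoptions(precision=4,suppress=True)
# rack base board corners, top z=.012 
c=onz('top',[[202,179],[268,198],[248.5,263],[181,244]],.012); print('rack',c[:,:2],c.mean(0),[np.linalg.norm(c[i]-c[i-1]) for i in range(4)])
# square hub top face z=.064
hb=onz('top',[[193.5,222.5],[207.5,227],[200,247],[187.5,241.5]],.064); print('hub',hb[:,:2],hb.mean(0),[np.linalg.norm(hb[i]-hb[i-1]) for i in range(4)])
a=onz('top',[[209.5,199],[202.5,225]],.050); print('arm',a[:,:2])
# clamp: base plate top z .02 corners
b=onz('top',[[394.5,196],[437.5,197.5],[437,243.5],[394,241]],.02); print('plate',b[:,:2],b.mean(0),[np.linalg.norm(b[i]-b[i-1]) for i in range(4)])
s=onz('top',[[423.5,221.5]],.06);print('collar',s)
bo=onz('top',[[403,199.5],[436,201.5],[435.8,238.5],[402.5,236.5]],.022);print('bolts',bo.mean(0))
f=onz('top',[[445,190],[443,250]],.045);print('form',f)
print('tape',onz('top',[[294,281]],.02),'glue',onz('top',[[291,135]],.0),'offcut',onz('top',[[312,170]],.02),'sqtip',onz('top',[[367,260],[420,275],[420,300]],.01),'mug',onz('top',[[198,150]],.0))
st=manip.get_state();q=st['ee_rot'];print(R.from_quat(q[[1,2,3,0]]).as_matrix())
E
```

```text
rack [[0.6299 0.318 ]
 [0.5834 0.1434]
 [0.4135 0.1873]
 [0.4572 0.3622]] [0.521  0.2527 0.012 ] [np.float64(0.1783339171585713), np.float64(0.18066749255260642), np.float64(0.17551494660545927), np.float64(0.18026325603964283)]
hub [[0.505  0.3239]
 [0.4946 0.2885]
 [0.4444 0.3043]
 [0.4571 0.336 ]] [0.4753 0.3132 0.064 ] [np.float64(0.049324399170792094), np.float64(0.03692027492268996), np.float64(0.052651185265513614), np.float64(0.03414610104948997)]
arm [[0.5686 0.2895]
 [0.5016 0.3034]]
plate [[ 0.5956 -0.1837]
 [ 0.5947 -0.296 ]
 [ 0.4744 -0.2913]
 [ 0.4781 -0.1809]] [ 0.5357 -0.238   0.02  ] [np.float64(0.11748862105616047), np.float64(0.11229648711978353), np.float64(0.12040070348270789), np.float64(0.11043936810431879)]
collar [[ 0.5231 -0.2474  0.06  ]]
bolts [ 0.5367 -0.2467  0.022 ]
form [[ 0.609  -0.3089  0.045 ]
 [ 0.4548 -0.2989  0.045 ]]
tape [[0.3707 0.0711 0.02  ]] glue [[0.7609 0.0879 0.    ]] offcut [[0.6594 0.0309 0.02  ]] sqtip [[ 0.4291 -0.1134  0.01  ]
 [ 0.3941 -0.2485  0.01  ]
 [ 0.3312 -0.2474  0.01  ]] mug [[0.7128 0.3355 0.    ]]
[[ 0.9422  0.3352 -0.0004]
 [ 0.3352 -0.9422  0.0012]
 [ 0.     -0.0012 -1.    ]]
```

>>> {"fn": "move_arm", "kwargs": {"motion": [{"tx": 16,"ty": 38,"tz": 0,"twist": 7,"claw": -1},{"tx": 16,"ty": 38,"tz": 0,"twist": 7,"claw": -1},{"tx": 16,"ty": 38,"tz": 0,"twist": 7,"claw": -1},{"tx": 16,"ty": 38,"tz": 0,"twist": 7,"claw": -1},{"tx": 16,"ty": 38,"tz": 0,"twist": 7,"claw": -1},{"tx": 16,"ty": 38,"tz": 0,"twist": 7,"claw": -1},{"tx": 16,"ty": 38,"tz": 0,"twist": 7,"claw": -1},{"tx": 16,"ty": 38,"tz": 0,"twist": 7,"claw": -1},{"tx": 16,"ty": 38,"tz": 0,"twist": 7,"claw": -1},{"tx": 16,"ty": 38,"tz": 0,"twist": 7,"claw": -1},{"tx": 16,"ty": 38,"tz": 0,"twist": 7,"claw": -1}]}}

```text
clock: 1.07
position: [0.352, -0.0746, 0.2314]
ee_rot: [0.0, 0.663, 0.748, 0.0]
ft_force: [1.3, -0.9, -0.6]
width: 0.0853
```

>>> {"fn": "move_arm", "kwargs": {"motion": [{"tx": 16,"ty": 37,"tz": 0,"twist": 7,"claw": -1},{"tx": 16,"ty": 37,"tz": 0,"twist": 7,"claw": -1},{"tx": 16,"ty": 37,"tz": 0,"twist": 7,"claw": -1},{"tx": 16,"ty": 37,"tz": 0,"twist": 7,"claw": -1},{"tx": 16,"ty": 37,"tz": 0,"twist": 7,"claw": -1},{"tx": 16,"ty": 37,"tz": 0,"twist": 7,"claw": -1},{"tx": 16,"ty": 37,"tz": 0,"twist": 7,"claw": -1},{"tx": 16,"ty": 37,"tz": 0,"twist": 7,"claw": -1},{"tx": 16,"ty": 37,"tz": 0,"twist": 7,"claw": -1},{"tx": 16,"ty": 35,"tz": 0,"twist": 6,"claw": -1},{"tx": 0,"ty": 0,"tz": 0,"twist": 0,"claw": -1}]}}

```text
clock: 1.98
position: [0.5137, 0.2968, 0.2284]
ee_rot: [-0.001, 0.121, 0.993, 0.0]
ft_force: [-1.2, -1.0, -0.1]
width: 0.0855
```

```bash
python3 - <<'E'
from h import *
s=manip.get_state(); print(s['clock'],s['position'],s['joint_pos'],s['ft_force'])
q=s['ee_rot'];M=R.from_quat(q[[1,2,3,0]]).as_matrix();print('yaw y',np.degrees(np.arctan2(M[1,1],M[0,1])))
grab('wrist','w1.png'); crop('w1.png',0,0,560,420,1,'w1c.png')
print(proj('wrist',[[.4745,.312,.064],[.518,.300,.05]],s))
E
```

```text
1.9833 [0.51365417 0.29682041 0.22841467] [5.23292812e-01 2.58469111e-01 1.16116130e-01 1.42983668e+00
 1.38220738e-03 7.66392409e-01] [-1.1892415  -1.01696754 -0.13763805]
yaw y 76.07136226869211
[[285.54519869 135.50099115]
 [283.76879159 185.38765925]]
```

View pics/w1c.png

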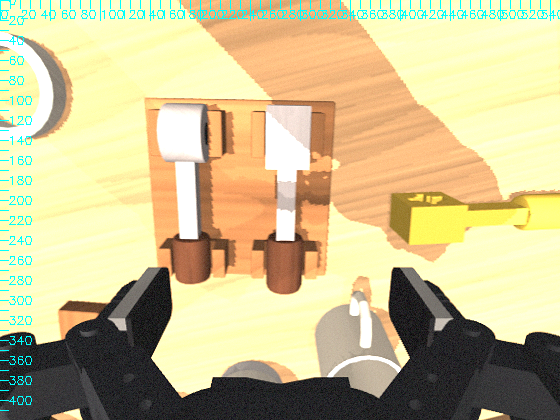

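```bash
python3 - <<'E'
from h import *
np.set_printoptions(precision=4,suppress=True)
s=manip.get_state()
crop('w1.png',230,90,110,220,3,'w1d.png')
print(onz('wrist',[[286.5,172],[285.5,238]],.05,s), onz('wrist',[[265.5,104.5],[311,104.5],[310,170],[265,168]],.064,s))
E
```

```text
[[0.5057 0.3023 0.05  ]
 [0.5658 0.2865 0.05  ]] [[0.4455 0.2996 0.064 ]
 [0.4545 0.3351 0.064 ]
 [0.5062 0.3224 0.064 ]
 [0.4953 0.286  0.064 ]]
```

View pics/w1d.png

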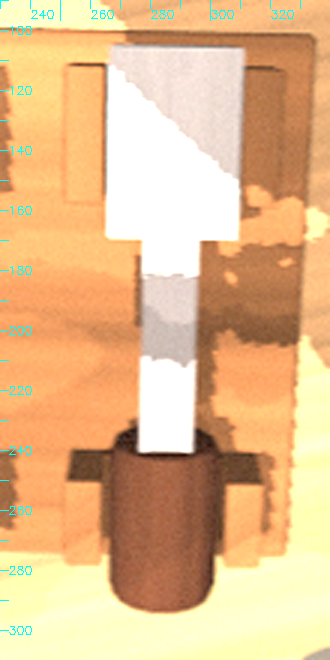

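>>> {"fn": "move_arm", "kwargs": {"motion": [{"tx": 4,"ty": 3,"tz": -35,"twist": 0,"claw": -1},{"tx": 0,"ty": 0,"tz": -40,"twist": 0,"claw": -1},{"tx": 0,"ty": 0,"tz": -40,"twist": 0,"claw": -1},{"tx": 0,"ty": 0,"tz": -40,"twist": 0,"claw": -1},{"tx": 0,"ty": 0,"tz": 0,"twist": 0,"claw": -1}]}}

```text
clock: 2.45
position: [0.5107, 0.2906, 0.0681]
ee_rot: [-0.005, 0.126, 0.992, -0.004]
ft_force: [-1.6, -0.7, -1.5]
width: 0.0853
```

>>> {"fn": "move_arm", "kwargs": {"motion": [{"tx": 0,"ty": 0,"tz": 0,"twist": 0,"claw": -1},{"tx": 0,"ty": 0,"tz": 0,"twist": 0,"claw": -1}]}}

```text
clock: 2.62
position: [0.5169, 0.2944, 0.0788]
ee_rot: [0.001, 0.126, 0.992, 0.001]
ft_force: [0.1, -0.4, 1.0]
width: 0.0851
```

>>> {"fn": "move_arm", "kwargs": {"motion": [{"tx": 1,"ty": 5,"tz": -25,"twist": 0,"claw": -1},{"tx": 0,"ty": 0,"tz": -29,"twist": 0,"claw": -1},{"tx": 0,"ty": 0,"tz": 0,"twist": 0,"claw": -1},{"tx": 0,"ty": 0,"tz": 0,"twist": 0,"claw": -1},{"tx": 0,"ty": 0,"tz": 0,"twist": 0,"claw": -1}]}}

```text
clock: 3.03
position: [0.5186, 0.3001, 0.0255]
ee_rot: [0.002, 0.126, 0.992, 0.001]
ft_force: [0.2, -0.4, 0.8]
width: 0.0856
```

>>> {"fn": "move_arm", "kwargs": {"motion": [{"tx": 0,"ty": 0,"tz": -2,"twist": 0,"claw": 1},{"tx": 0,"ty": 0,"tz": 0,"twist": 0,"claw": 1},{"tx": 0,"ty": 0,"tz": 0,"twist": 0,"claw": 1},{"tx": 0,"ty": 0,"tz": 0,"twist": 0,"claw": 1},{"tx": 0,"ty": 0,"tz": 0,"twist": 0,"claw": 1},{"tx": 0,"ty": 0,"tz": 0,"twist": 0,"claw": 1},{"tx": 0,"ty": 0,"tz": 0,"twist": 0,"claw": 1},{"tx": 0,"ty": 0,"tz": 0,"twist": 0,"claw": 1}]}}

```text
clock: 3.7
position: [0.5174, 0.3005, 0.0209]
ee_rot: [0.0, 0.125, 0.992, 0.001]
ft_force: [-0.2, 5.5, 3.1]
width: 0.0151
```

>>> {"fn": "move_arm", "kwargs": {"motion": [{"tx": 0,"ty": 0,"tz": 30,"twist": 0,"claw": 1},{"tx": 0,"ty": 0,"tz": 35,"twist": 0,"claw": 1},{"tx": 0,"ty": 0,"tz": 35,"twist": 0,"claw": 1},{"tx": 0,"ty": -30,"tz": 0,"twist": 0,"claw": 1},{"tx": -2,"ty": -40,"tz": 0,"twist": 2,"claw": 1},{"tx": -2,"ty": -40,"tz": 0,"twist": 2,"claw": 1},{"tx": -2,"ty": -40,"tz": 0,"twist": 2,"claw": 1},{"tx": -2,"ty": -40,"tz": 0,"twist": 2,"claw": 1},{"tx": -2,"ty": -40,"tz": 0,"twist": 2,"claw": 1},{"tx": -2,"ty": -40,"tz": 0,"twist": 2,"claw": 1},{"tx": -2,"ty": -40,"tz": 0,"twist": 2,"claw": 1},{"tx": 0,"ty": -30,"tz": -20,"twist": 0,"claw": 1}]}}

```text
clock: 4.7
position: [0.5031, -0.044, 0.1023]
ee_rot: [0.001, 0.004, 1.0, -0.001]
ft_force: [2.6, -0.2, -5.2]
width: 0.0152
```

>>> {"fn": "move_arm", "kwargs": {"motion": [{"tx": 0,"ty": -10,"tz": -20,"twist": 0,"claw": 1},{"tx": 0,"ty": 0,"tz": 0,"twist": 0,"claw": 1},{"tx": 0,"ty": 0,"tz": 0,"twist": 0,"claw": 1},{"tx": 0,"ty": 0,"tz": 0,"twist": 0,"claw": 1}]}}

```text
clock: 5.03
position: [0.5025, -0.0502, 0.0802]
ee_rot: [-0.001, 0.003, 1.0, 0.0]
ft_force: [0.8, 0.6, -4.6]
width: 0.0147
```

```bash
python3 - <<'E'
from h import *
s=manip.get_state(); print(s['clock'],s['position'],s['ft_force'],s['ft_torque'],s['width'])
grab('wrist','w2.png'); grab('side','s2.png')
E
```

```text
5.0333 [ 0.50245855 -0.05022686  0.08016029] [ 0.78919655  0.60479301 -4.56288755] [ 0.01092393 -0.08125657  0.02588331] 0.014674137121664023
```

View pics/w2.png

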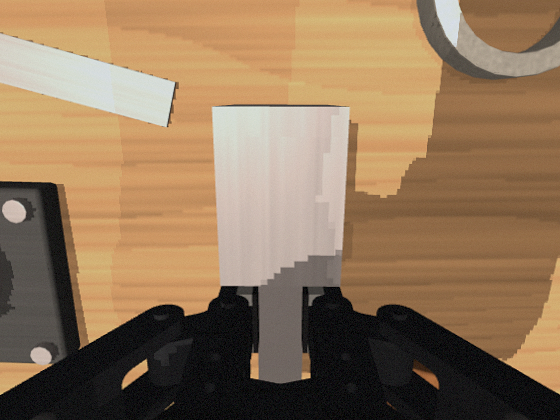

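View pics/s2.png

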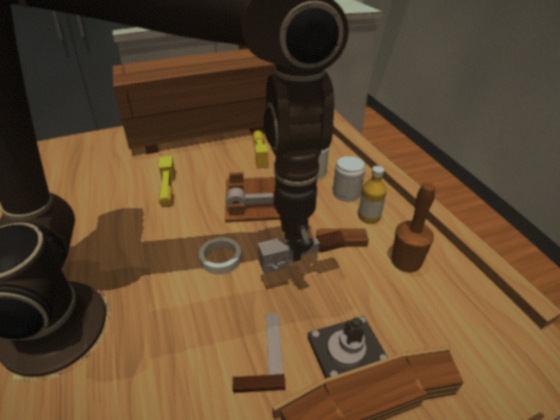

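>>> {"fn": "move_arm", "kwargs": {"motion": [{"tx": 0,"ty": 0,"tz": -30,"twist": 0,"claw": 1},{"tx": 0,"ty": 0,"tz": -25,"twist": 0,"claw": 1},{"tx": 0,"ty": 0,"tz": -10,"twist": 0,"claw": 1},{"tx": 0,"ty": 0,"tz": -3,"twist": 0,"claw": 1},{"tx": 0,"ty": 0,"tz": 0,"twist": 0,"claw": 1},{"tx": 0,"ty": 0,"tz": 0,"twist": 0,"claw": 1},{"tx": 0,"ty": 0,"tz": 0,"twist": 0,"claw": 1}]}}

```text
clock: 5.72
position: [0.5043, -0.0506, 0.0139]
ee_rot: [0.001, 0.003, 1.0, -0.0]
ft_force: [0.3, 0.7, -5.5]
width: 0.0147
```

>>> {"fn": "move_arm", "kwargs": {"motion": [{"tx": 0,"ty": 0,"tz": -3,"twist": 0,"claw": 1},{"tx": 0,"ty": 0,"tz": -1,"twist": 0,"claw": 1},{"tx": 0,"ty": 0,"tz": 0,"twist": 0,"claw": 1},{"tx": 0,"ty": 0,"tz": 0,"twist": 0,"claw": 1},{"tx": 0,"ty": 0,"tz": 0,"twist": 0,"claw": 1}]}}

```text
clock: 6.13
position: [0.5038, -0.0507, 0.0091]
ee_rot: [0.001, 0.004, 1.0, -0.0]
ft_force: [1.0, 1.5, 1.6]
width: 0.0152
```

Touching (force changed by about 6 N). Release and open.

>>> {"fn": "move_arm", "kwargs": {"motion": [{"tx": 0,"ty": 0,"tz": 0,"twist": 0,"claw": -1},{"tx": 0,"ty": 0,"tz": 0,"twist": 0,"claw": -1},{"tx": 0,"ty": 0,"tz": 0,"twist": 0,"claw": -1},{"tx": 0,"ty": 0,"tz": 0,"twist": 0,"claw": -1},{"tx": 0,"ty": 0,"tz": 0,"twist": 0,"claw": -1},{"tx": 0,"ty": 0,"tz": 10,"twist": 0,"claw": -1},{"tx": 0,"ty": 0,"tz": 15,"twist": 0,"claw": -1},{"tx": 0,"ty": 0,"tz": 15,"twist": 0,"claw": -1},{"tx": 0,"ty": 0,"tz": 15,"twist": 0,"claw": -1},{"tx": 0,"ty": 0,"tz": 0,"twist": 0,"claw": -1}]}}

```text
clock: 6.97
position: [0.5049, -0.0508, 0.0669]
ee_rot: [0.003, 0.004, 1.0, -0.0]
ft_force: [0.3, 0.4, 0.4]
width: 0.0852
```

```bash
python3 - <<'E'
from h import *
s=manip.get_state(); print(s['clock'],s['position'],s['ft_force'],s['ft_torque'],s['width'])
grab('wrist','w3.png')
E
```

```text
6.9667 [ 0.50493966 -0.05083154  0.06686509] [0.33065481 0.38406332 0.40602272] [-0.00519129 -0.09209306 -0.03282233] 0.08522948497196844
```

View pics/w3.png

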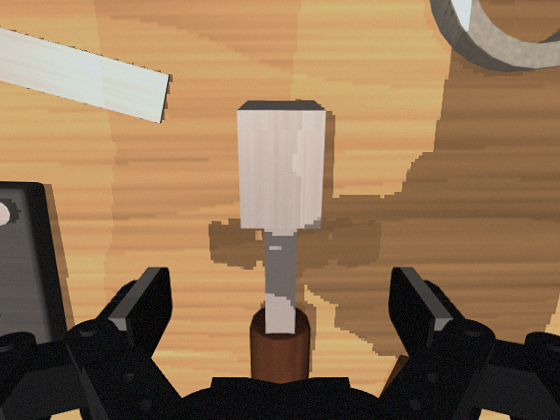

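>>> {"fn": "move_arm", "kwargs": {"motion": [{"tx": -22,"ty": 0,"tz": 0,"twist": 0,"claw": -1},{"tx": -22,"ty": 0,"tz": -10,"twist": 0,"claw": -1},{"tx": 0,"ty": 0,"tz": -15,"twist": 0,"claw": -1},{"tx": 0,"ty": 0,"tz": -9,"twist": 0,"claw": -1},{"tx": 0,"ty": 10,"tz": 0,"twist": 0,"claw": -1},{"tx": 0,"ty": 8,"tz": 0,"twist": 0,"claw": -1},{"tx": 0,"ty": 0,"tz": 0,"twist": 0,"claw": -1},{"tx": 0,"ty": 0,"tz": 0,"twist": 0,"claw": -1}]}}

```text
clock: 7.68
position: [0.4598, -0.0319, 0.0298]
ee_rot: [0.0, 0.003, 1.0, -0.0]
ft_force: [0.7, 0.2, -0.4]
width: 0.0856
```

>>> {"fn": "move_arm", "kwargs": {"motion": [{"tx": 0,"ty": 8,"tz": 0,"twist": 0,"claw": -1},{"tx": 0,"ty": 8,"tz": 0,"twist": 0,"claw": -1},{"tx": 0,"ty": 8,"tz": 0,"twist": 0,"claw": -1},{"tx": 0,"ty": 0,"tz": 0,"twist": 0,"claw": -1},{"tx": 0,"ty": 0,"tz": 0,"twist": 0,"claw": -1}]}}

```text
clock: 8.1
position: [0.4588, -0.0078, 0.0292]
ee_rot: [-0.0, 0.003, 1.0, 0.0]
ft_force: [0.0, -1.1, -0.8]
width: 0.0853
```

```bash
python3 - <<'E'
from h import *
s=manip.get_state(); print(s['clock'],s['position'],s['ft_force'],s['ft_torque'],s['width'])
grab('wrist','w4.png');grab('side','s4.png');crop('s4.png',180,180,200,150,4,'s4c.png')
E
```

```text
8.1 [ 0.45875127 -0.00784999  0.02922229] [ 0.00415079 -1.10007352 -0.81419674] [-0.14062267  0.13052565 -0.00963491] 0.08528718301206967
```

View pics/w4.png

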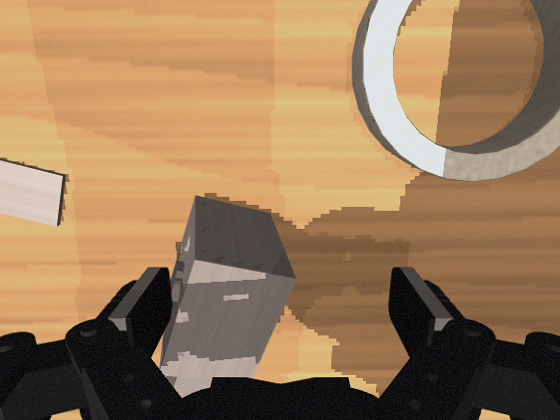

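View pics/s4c.png

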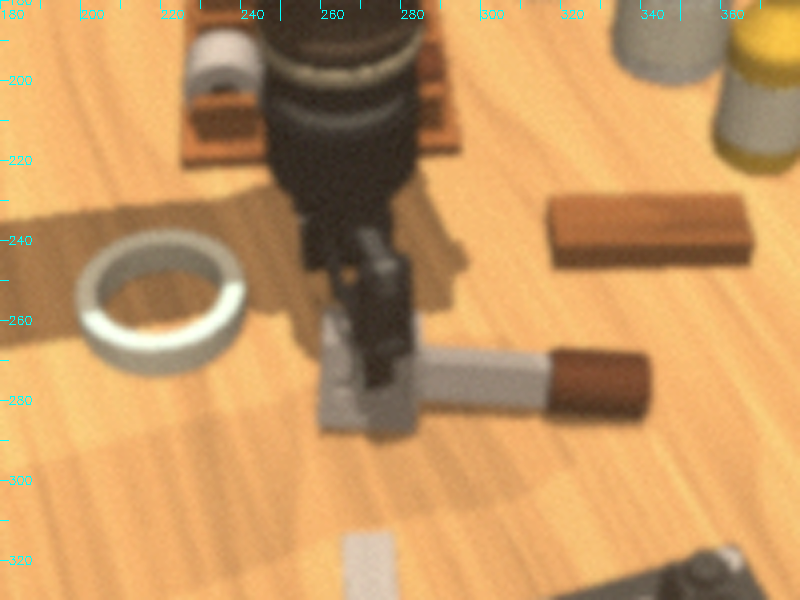

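>>> {"fn": "move_arm", "kwargs": {"motion": [{"tx": 0,"ty": 8,"tz": 0,"twist": 0,"claw": -1},{"tx": 0,"ty": 8,"tz": 0,"twist": 0,"claw": -1},{"tx": 0,"ty": 0,"tz": 0,"twist": 0,"claw": -1},{"tx": 0,"ty": 0,"tz": 0,"twist": 0,"claw": -1}]}}

```text
clock: 8.53
position: [0.459, 0.0081, 0.0293]
ee_rot: [0.0, 0.003, 1.0, 0.0]
ft_force: [-0.5, -1.0, 0.2]
width: 0.0852
```

```bash
python3 - <<'E'
from h import *
s=manip.get_state(); print(s['clock'],s['position'],s['ft_force'],s['ft_torque'],s['width'])
grab('wrist','w5.png')
E
```

```text
8.5333 [0.45902283 0.00813186 0.029254  ] [-0.48220144 -0.97245424  0.2139927 ] [ 0.04927703 -0.05778672  0.06307265] 0.08516372755052276
```

View pics/w5.png

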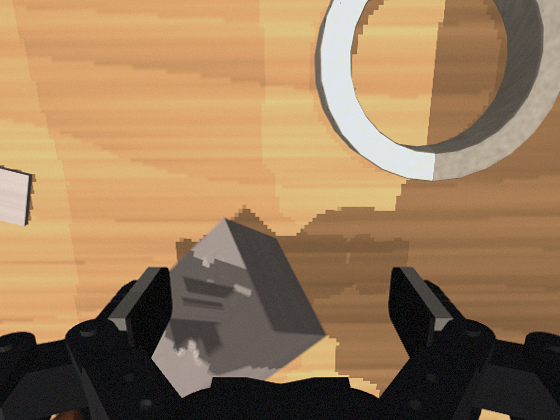

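>>> {"fn": "move_arm", "kwargs": {"motion": [{"tx": 2,"ty": 8,"tz": 3,"twist": 0,"claw": -1},{"tx": 2,"ty": 8,"tz": 3,"twist": 0,"claw": -1},{"tx": 0,"ty": 0,"tz": 0,"twist": 0,"claw": -1},{"tx": 0,"ty": 0,"tz": 0,"twist": 0,"claw": -1}]}}

```text
clock: 8.92
position: [0.4635, 0.024, 0.0356]
ee_rot: [0.0, 0.003, 1.0, 0.0]
ft_force: [-0.0, -0.4, 1.0]
width: 0.0857
```

```bash
python3 - <<'E'
from h import *
s=manip.get_state(); print(s['clock'],s['position'],s['ft_force'],s['ft_torque'],s['width'])
grab('wrist','w6.png');grab('side','s6.png');crop('s6.png',180,180,200,150,4,'s6c.png')
E
```

```text
8.9167 [0.46345559 0.02397985 0.03561424] [-0.01433567 -0.36593494  1.00250935] [ 0.07319213  0.00273379 -0.06319849] 0.08569465741194288
```

View pics/w6.png

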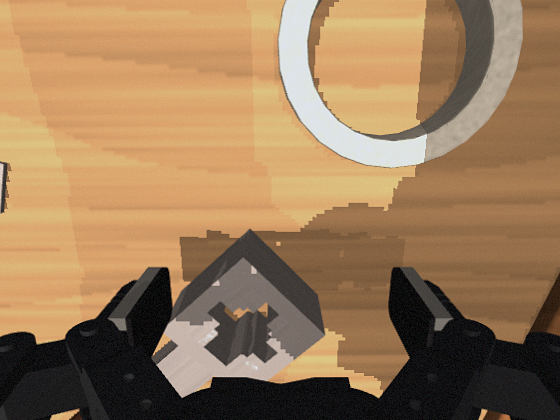

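View pics/s6c.png

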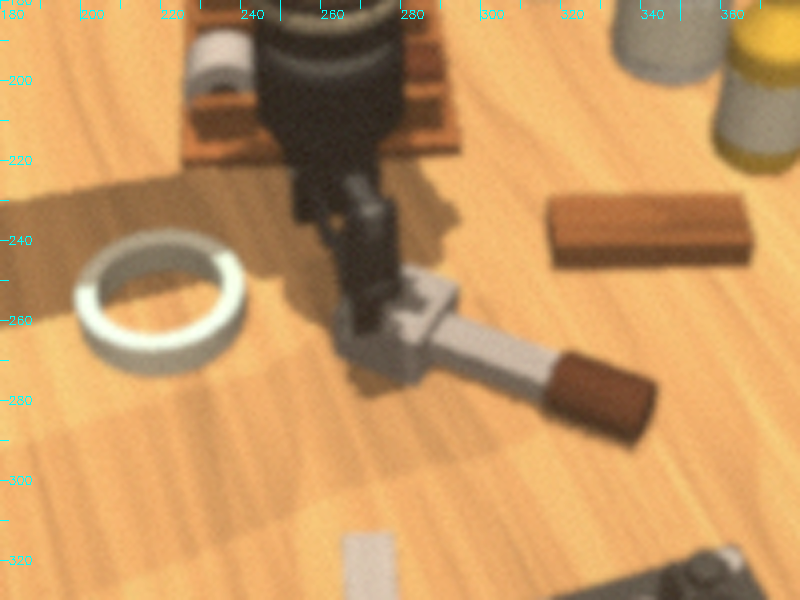

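>>> {"fn": "move_arm", "kwargs": {"motion": [{"tx": 0,"ty": 5,"tz": 5,"twist": 0,"claw": -1},{"tx": 0,"ty": 3,"tz": 15,"twist": 0,"claw": -1},{"tx": -10,"ty": 0,"tz": 40,"twist": 0,"claw": -1},{"tx": -10,"ty": 0,"tz": 40,"twist": 0,"claw": -1},{"tx": -10,"ty": 0,"tz": 0,"twist": 0,"claw": -1},{"tx": 0,"ty": 0,"tz": 0,"twist": 0,"claw": -1},{"tx": 0,"ty": 0,"tz": 0,"twist": 0,"claw": -1}]}}

```text
clock: 9.6
position: [0.433, 0.0315, 0.1356]
ee_rot: [0.001, 0.004, 1.0, 0.0]
ft_force: [0.4, -0.6, 0.5]
width: 0.0855
```

```bash
python3 - <<'E'
from h import *
s=manip.get_state(); print(s['clock'],s['position'],s['ee_rot'],s['ft_force'],s['ft_torque'],s['width'])
grab('wrist','w7.png')
E
```

```text
9.6 [0.432966   0.03145105 0.13562885] [5.83945027e-04 3.69495143e-03 9.99993000e-01 7.37734648e-05] [ 0.37752937 -0.61949249  0.4828346 ] [-0.01184333 -0.00837919 -0.01951255] 0.08553151823458122
```

View pics/w7.png

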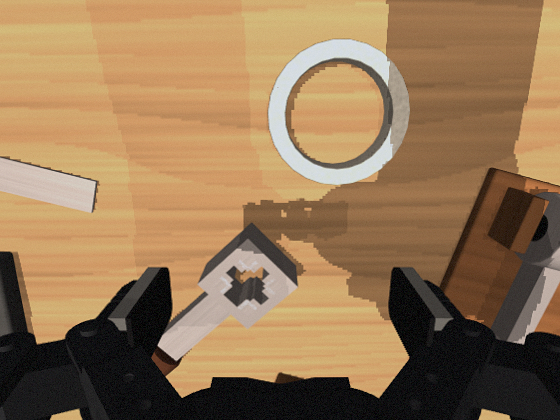

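```bash
python3 - <<'E'
from h import *
np.set_printoptions(precision=4,suppress=True)
s=manip.get_state()
crop('w7.png',140,210,180,170,4,'w7c.png')
E
```

```text
(no output)
```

View pics/w7c.png

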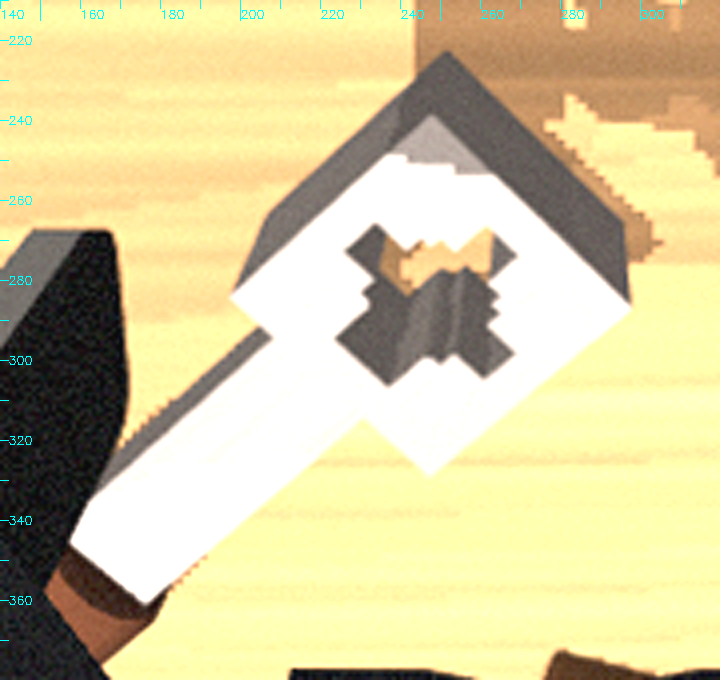

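```bash
python3 - <<'E'
from h import *
np.set_printoptions(precision=4,suppress=True)
s=manip.get_state()
h=onz('wrist',[[247.5,239],[297.5,285.5],[248,328.5],[198,284]],.036,s)
print(h[:,:2],h.mean(0),[np.linalg.norm(h[i]-h[i-1]) for i in range(4)])
for i in range(4):
    d=h[i]-h[i-1]; print(np.degrees(np.arctan2(d[1],d[0]))%90)
a=onz('wrist',[[157.5,345.5],[176.5,361],[207,294],[230,314]],.026,s);m=(a[0]+a[1])/2;print(a,np.linalg.norm(a[0]-a[1]))
for p,q in((h.mean(0),m),(a[2],a[0]),(a[3],a[1])):
    d=q-p;print(np.degrees(np.arctan2(d[1],d[0])),np.linalg.norm(d[:2]))
E
```

```text
[[ 0.4566  0.0091]
 [ 0.493   0.0442]
 [ 0.5288  0.0071]
 [ 0.4913 -0.028 ]] [0.4924 0.0081 0.036 ] [np.float64(0.05075516725067698), np.float64(0.05057861858772714), np.float64(0.05157808927939575), np.float64(0.051387022786691994)]
43.089962805197786
44.02508804132812
43.99550255279998
43.09997237803566
[[ 0.551  -0.0668  0.026 ]
 [ 0.5658 -0.0529  0.026 ]
 [ 0.5051 -0.0242  0.026 ]
 [ 0.5226 -0.0075  0.026 ]] 0.020326359262257083
-45.823709097213616 0.09476644092888958
-42.839440542567246 0.06266416159679992
-46.393138750683875 0.0627390933798265
```

>>> {"fn": "move_arm", "kwargs": {"motion": [{"tx": 14,"ty": -8,"tz": 0,"twist": -6.6,"claw": -1},{"tx": 14,"ty": -8,"tz": 0,"twist": -6.6,"claw": -1},{"tx": 14,"ty": -8,"tz": 0,"twist": -6.6,"claw": -1},{"tx": 13,"ty": -9,"tz": 0,"twist": -6.6,"claw": -1},{"tx": 13,"ty": -9,"tz": 0,"twist": -6.6,"claw": -1},{"tx": 13,"ty": -9,"tz": 0,"twist": -6.6,"claw": -1},{"tx": 13,"ty": -9,"tz": 0,"twist": -6.6,"claw": -1},{"tx": 0,"ty": 0,"tz": -20,"twist": 0,"claw": -1},{"tx": 0,"ty": 0,"tz": 0,"twist": 0,"claw": -1},{"tx": 0,"ty": 0,"tz": 0,"twist": 0,"claw": -1},{"tx": 0,"ty": 0,"tz": 0,"twist": 0,"claw": -1}]}}

```text
clock: 10.57
position: [0.5263, -0.0285, 0.1147]
ee_rot: [-0.001, 0.395, 0.918, -0.0]
ft_force: [0.1, 0.5, -0.5]
width: 0.0857
```

```bash
python3 - <<'E'
from h import *
s=manip.get_state(); print(s['clock'],s['position'],s['ee_rot'],s['ft_force'],s['joint_pos'])
q=s['ee_rot'];M=R.from_quat(q[[1,2,3,0]]).as_matrix();print('yaw y',np.degrees(np.arctan2(M[1,1],M[0,1])))
grab('wrist','w8.png');crop('w8.png',160,100,240,180,3,'w8c.png')
E
```

```text
10.5667 [ 0.52632498 -0.02846325  0.11465172] [-1.01798182e-03  3.95441800e-01  9.18490404e-01 -3.51792232e-04] [ 0.08508475  0.53420617 -0.48940094] [-5.40504734e-02  1.57074687e-01 -2.60053068e-01  1.15582226e+00
  4.25806944e-05  7.59047596e-01]
yaw y 43.41297582197924
```

View pics/w8c.png

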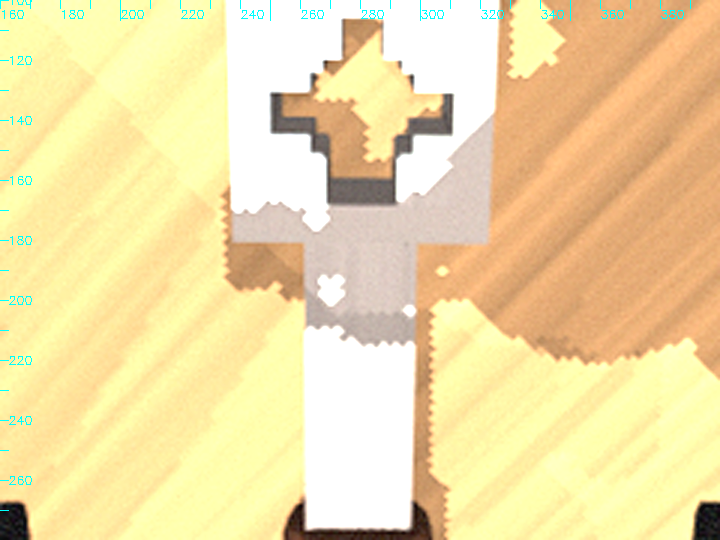

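>>> {"fn": "move_arm", "kwargs": {"motion": [{"tx": 0,"ty": 0,"tz": -40,"twist": 0,"claw": -1},{"tx": 0,"ty": 0,"tz": -40,"twist": 0,"claw": -1},{"tx": 0,"ty": 0,"tz": -20,"twist": 0,"claw": -1},{"tx": 0,"ty": 0,"tz": 0,"twist": 0,"claw": -1},{"tx": 0,"ty": 0,"tz": 0,"twist": 0,"claw": -1},{"tx": 0,"ty": 0,"tz": 0,"twist": 0,"claw": -1},{"tx": 0,"ty": 0,"tz": 0,"twist": 0,"claw": -1}]}}

```text
clock: 11.2
position: [0.5288, -0.0286, 0.0178]
ee_rot: [0.002, 0.396, 0.918, 0.001]
ft_force: [0.4, 0.6, 0.6]
width: 0.0852
```

>>> {"fn": "move_arm", "kwargs": {"motion": [{"tx": 0,"ty": 0,"tz": -11,"twist": 0,"claw": -1},{"tx": 0,"ty": 0,"tz": -1,"twist": 0,"claw": -0.5},{"tx": 0,"ty": 0,"tz": 0,"twist": 0,"claw": 0},{"tx": 0,"ty": 0,"tz": 0,"twist": 0,"claw": 1},{"tx": 0,"ty": 0,"tz": 0,"twist": 0,"claw": 1},{"tx": 0,"ty": 0,"tz": 0,"twist": 0,"claw": 1},{"tx": 0,"ty": 0,"tz": 0,"twist": 0,"claw": 1},{"tx": 0,"ty": 0,"tz": 0,"twist": 0,"claw": 1},{"tx": 0,"ty": 0,"tz": 0,"twist": 0,"claw": 1}]}}

```text
clock: 11.95
position: [0.5273, -0.0287, 0.0037]
ee_rot: [0.0, 0.396, 0.918, 0.0]
ft_force: [0.2, -0.1, 3.1]
width: 0.0228
```

>>> {"fn": "move_arm", "kwargs": {"motion": [{"tx": 0,"ty": 0,"tz": 25,"twist": 0,"claw": 1},{"tx": 0,"ty": 0,"tz": 30,"twist": 0,"claw": 1},{"tx": 0,"ty": 0,"tz": 30,"twist": 7,"claw": 1},{"tx": -1,"ty": -10,"tz": 30,"twist": 7,"claw": 1},{"tx": -1,"ty": -10,"tz": 30,"twist": 7,"claw": 1},{"tx": -1,"ty": -10,"tz": 30,"twist": 7,"claw": 1},{"tx": -1,"ty": -10,"tz": 15,"twist": 7,"claw": 1},{"tx": -1,"ty": -10,"tz": 0,"twist": 7,"claw": 1},{"tx": -1,"ty": -10,"tz": 0,"twist": 7,"claw": 1},{"tx": -1,"ty": -10,"tz": 0,"twist": 7,"claw": 1},{"tx": -1,"ty": -10,"tz": 0,"twist": 7,"claw": 1},{"tx": -1,"ty": -10,"tz": 0,"twist": 7,"claw": 1}]}}

```text
clock: 12.95
position: [0.5172, -0.1188, 0.1919]
ee_rot: [-0.001, -0.206, 0.979, 0.001]
ft_force: [0.7, -0.0, -5.1]
width: 0.0227
```

>>> {"fn": "move_arm", "kwargs": {"motion": [{"tx": -1,"ty": -10,"tz": 0,"twist": 7,"claw": 1},{"tx": -1,"ty": -10,"tz": 0,"twist": 7,"claw": 1},{"tx": -1,"ty": -10,"tz": 0,"twist": 7,"claw": 1},{"tx": -1,"ty": -6,"tz": 0,"twist": 0,"claw": 1},{"tx": 0,"ty": 0,"tz": 0,"twist": 0,"claw": 1},{"tx": 0,"ty": 0,"tz": 0,"twist": 0,"claw": 1},{"tx": 0,"ty": 0,"tz": 0,"twist": 0,"claw": 1},{"tx": 0,"ty": 0,"tz": 0,"twist": 0,"claw": 1}]}}

```text
clock: 13.62
position: [0.5139, -0.1541, 0.1931]
ee_rot: [-0.0, -0.377, 0.926, 0.0]
ft_force: [1.1, 0.7, -4.4]
width: 0.0232
```

```bash
python3 - <<'E'
from h import *
s=manip.get_state(); print(s['clock'],s['position'],s['ee_rot'],s['ft_force'],s['joint_pos'])
q=s['ee_rot'];M=R.from_quat(q[[1,2,3,0]]).as_matrix();print('yaw y',np.degrees(np.arctan2(M[1,1],M[0,1])))
grab('wrist','w9.png');crop('w9.png',0,0,560,420,1,'w9c.png')
import json;json.dump({k:list(map(float,s[k])) for k in('position','ee_rot')},open('s9.json','w'))
E
```

```text
13.6167 [ 0.51394301 -0.15405281  0.19312569] [-6.26135754e-05 -3.77373383e-01  9.26061158e-01  2.39388112e-04] [ 1.05597093  0.71326131 -4.41602239] [-2.91386589e-01  1.50195667e-01 -9.46431186e-02  1.32635548e+00
  2.94200387e-04 -1.06530331e+00]
yaw y 134.34215950291315
```

View pics/w9c.png

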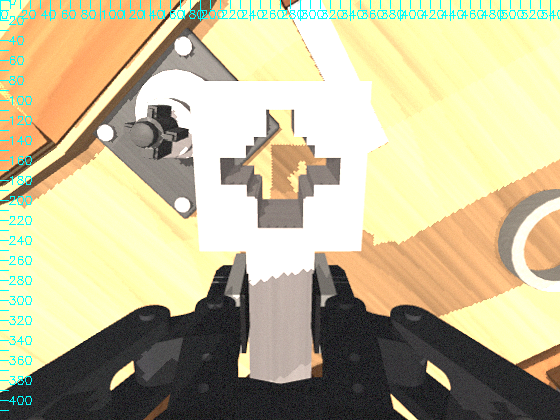

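```bash
python3 - <<'E'
from h import *
im=cv2.imread('pics/w9.png')[60:220,90:380]; 
g=cv2.convertScaleAbs(im,alpha=1.0); g=(255*(g/255.)**.5).astype('uint8'); 
a=cv2.resize(g[:, :130],None,fx=5,fy=5,interpolation=cv2.INTER_CUBIC)
for i in range(0,130,10): cv2.putText(a,str(90+i),(i*5,10),0,.35,(255,0,0),1); cv2.line(a,(i*5,12),(i*5,18),(255,0,0),1)
for i in range(0,160,10): cv2.putText(a,str(60+i),(0,i*5+4),0,.35,(255,0,0),1)
cv2.imwrite('pics/w9d.png',a[:600])
im=cv2.imread('pics/w9.png'); im=(255*(im/255.)**1.3).astype('uint8'); cv2.imwrite('pics/t.png',im); crop('t.png',185,70,200,190,4,'w9e.png')
E
```

```text
(no output)
```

View pics/w9d.png

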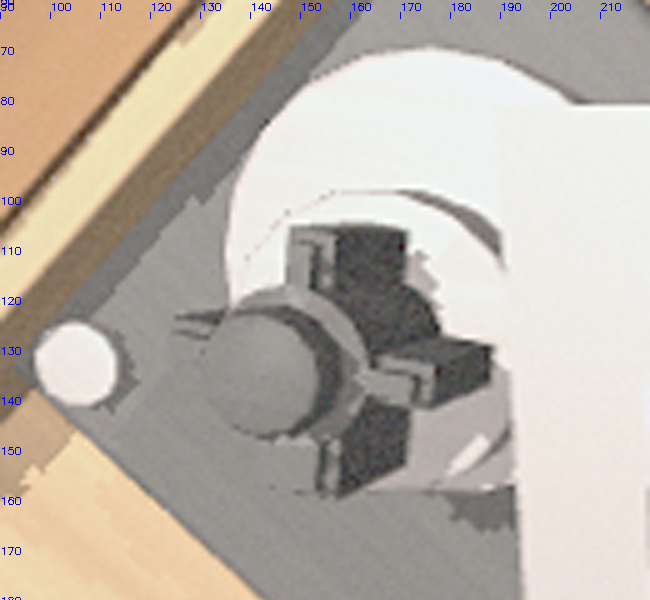

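View pics/w9e.png

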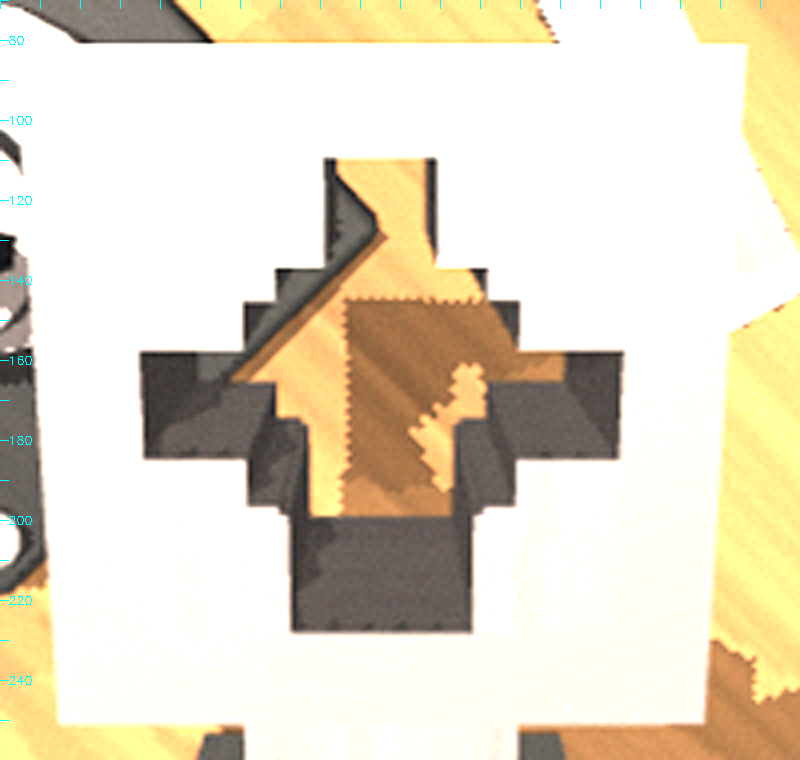

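```bash
python3 - <<'E'
from h import *
import json
np.set_printoptions(precision=4,suppress=True)
s=json.load(open('s9.json'))
n=onz('wrist',[[142,135],[130,135],[154.5,135],[142,123],[142,147]],.11,s);print(n)
bl=onz('wrist',[[104,132.5],[183,205],[183,46]],.02,s); print('bolts',bl)
zt=.2254
w=onz('wrist',[[220,158],[221,184.5],[340.5,158],[339.5,184.5],[266.7,109.5],[293.8,109.5],[258,228],[303,228]],zt,s)
x=np.array([-np.cos(np.radians(44.34)),-np.sin(np.radians(44.34))]);y=np.array([np.cos(np.radians(134.34)),np.sin(np.radians(134.34))])
d=(w[:,:2]-np.array(s['position'])[:2]); print(np.c_[d@x,d@y]*1e3)
h=onz('wrist',[[195,80.5],[372,80.5],[199.5,251],[361.5,251]],zt,s);d=(h[:,:2]-np.array(s['position'])[:2]); print(np.c_[d@x,d@y]*1e3)
E
```

```text
[[ 0.5372 -0.2481  0.11  ]
 [ 0.5422 -0.2533  0.11  ]
 [ 0.5319 -0.2427  0.11  ]
 [ 0.5316 -0.2525  0.11  ]
 [ 0.5428 -0.2436  0.11  ]]
bolts [[ 0.5871 -0.2904  0.02  ]
 [ 0.5891 -0.2013  0.02  ]
 [ 0.4888 -0.2863  0.02  ]]
[[ 52.9678 -18.2257]
 [ 44.8238 -18.2825]
 [ 52.9716  17.936 ]
 [ 44.8261  17.9997]
 [ 67.0667  -4.0762]
 [ 67.0681   3.7712]
 [ 30.7148  -7.184 ]
 [ 30.7146   7.0687]]
[[ 75.078  -24.3634]
 [ 75.0941  25.9077]
 [ 22.8372 -26.2114]
 [ 22.8344  26.1131]]
```

```bash
python3 - <<'E'
from h import *
print(onz('top',[[356,135]],0.0),onz('top',[[365,103]],.2),onz('top',[[359,122]],.09))
E
```

```text
[[ 0.76563961 -0.08668507  0.        ]] [[ 0.77378637 -0.08203799  0.2       ]] [[ 0.76851935 -0.08272524  0.09      ]]
```

>>> {"fn": "move_arm", "kwargs": {"motion": [{"tx": 25,"ty": -5,"tz": 0,"twist": 0,"claw": 1},{"tx": 25,"ty": -5,"tz": 0,"twist": 0,"claw": 1},{"tx": 25,"ty": -5,"tz": 0,"twist": 0,"claw": 1},{"tx": 23,"ty": -4,"tz": 0,"twist": 0,"claw": 1},{"tx": 0,"ty": 0,"tz": 0,"twist": 0,"claw": 1},{"tx": 0,"ty": 0,"tz": 0,"twist": 0,"claw": 1},{"tx": 0,"ty": 0,"tz": 0,"twist": 0,"claw": 1},{"tx": 0,"ty": 0,"tz": 0,"twist": 0,"claw": 1},{"tx": 0,"ty": 0,"tz": 0,"twist": 0,"claw": 1}]}}

```text
clock: 14.42
position: [0.6112, -0.1734, 0.1938]
ee_rot: [0.0, -0.378, 0.926, -0.0]
ft_force: [-0.2, -0.2, -4.6]
width: 0.0228
```

```bash
python3 - <<'E'
from h import *
import json
s=manip.get_state(); print(s['clock'],s['position'],s['ee_rot'],s['dq'])
q=s['ee_rot'];M=R.from_quat(q[[1,2,3,0]]).as_matrix();print('yaw y',np.degrees(np.arctan2(M[1,1],M[0,1])))
im=grab('wrist','w10.png')[:,:,::-1]
json.dump({k:list(map(float,s[k])) for k in('position','ee_rot')},open('s10.json','w'))
g=(255*(im/255.)**.6).astype('uint8'); cv2.imwrite('pics/t.png',(g/1.5).astype('uint8')); crop('t.png',215,0,130,100,6,'w10c.png')
E
```

```text
14.4167 [ 0.61121732 -0.17337727  0.19377371] [ 6.29409169e-05 -3.77652781e-01  9.25947281e-01 -7.32753873e-05] [-0.00186435 -0.00117226  0.00291614 -0.00111305  0.00067411 -0.00028555]
yaw y 134.3767320227112
```

View pics/w10c.png

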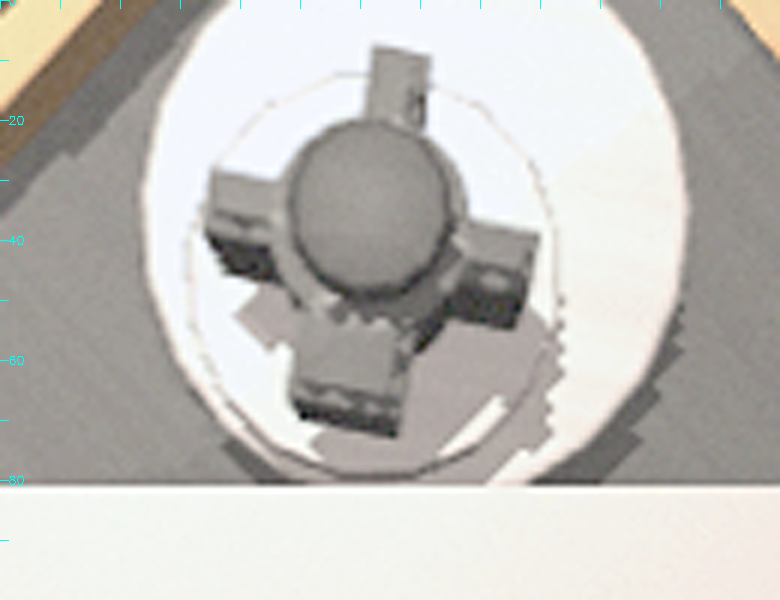

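View pics/w10.png

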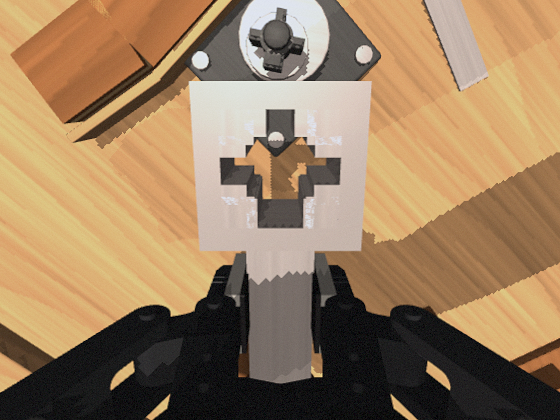

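```bash
python3 - <<'E'
from h import *
import json
np.set_printoptions(precision=4,suppress=True)
s=json.load(open('s10.json'))
c=lambda L:np.array(L)/6.+[215,0]
n=onz('wrist',c([[367,208],[287,208],[449,208],[367,120],[367,298]]),.11,s);print(n[0],np.linalg.norm(n[1]-n[2]),np.linalg.norm(n[3]-n[4]),(n[1]+n[2])/2,(n[3]+n[4])/2)
# collar circle z=.06
col=onz('wrist',c([[143,215],[688,215]]),.06,s);print('collar',np.linalg.norm(col[0]-col[1]),col.mean(0))
o=n[0][:2]
d=lambda v:np.degrees(np.arctan2(v[1],v[0]))%360
T={k:onz('wrist',c(v),.094,s)[:,:2] for k,v in dict(top=[[372,45],[430,57]],left=[[212,170],[205,235]],right=[[540,232],[525,268]],wide=[[291,378],[402,403]]).items()}
for k in T:
    m=T[k].mean(0);print(k,np.linalg.norm(m-o)*1e3,d(m-o),np.linalg.norm(T[k][0]-T[k][1])*1e3,d(T[k][1]-T[k][0]))
print('top->wide',d(T['wide'].mean(0)-T['top'].mean(0)),'l->r',d(T['right'].mean(0)-T['left'].mean(0))) 
E=onz('wrist',c([[215,170],[285,182],[470,218],[540,232]]),.096,s)[:,:2];print(d(E[1]-E[0]),d(E[3]-E[2]),d(E[2]-E[1]))
E
```

```text
[ 0.5379 -0.2484  0.11  ] 0.01522771071155015 0.015467203400468591 [ 0.5378 -0.2484  0.11  ] [ 0.538  -0.2483  0.11  ]
collar 0.06259409272723554 [ 0.5293 -0.2497  0.06  ]
top 17.134906937526704 213.44465394357402 5.840696548964678 123.73133253925084
left 16.366984418245153 303.9230811793055 6.095025388158388 36.52338631520368
right 16.63287558595271 129.3477668019743 3.6811672542009486 21.028690810736894
wide 15.025204951316358 35.595740798263996 11.641594481880801 122.38158601072914
top->wide 34.449633514416035 l->r 126.65729460389407
125.33432445111406 123.96403321175814 124.19051857183938
```

>>> {"fn": "move_arm", "kwargs": {"motion": [{"tx": -11,"ty": -16,"tz": -8,"twist": -3.4,"claw": 1},{"tx": -11,"ty": -16,"tz": -8,"twist": -3.4,"claw": 1},{"tx": -11,"ty": -16,"tz": -8,"twist": -3.5,"claw": 1},{"tx": 0,"ty": 0,"tz": -18,"twist": 0,"claw": 1},{"tx": 0,"ty": 0,"tz": -18,"twist": 0,"claw": 1},{"tx": 0,"ty": 0,"tz": 0,"twist": 0,"claw": 1},{"tx": 0,"ty": 0,"tz": 0,"twist": 0,"claw": 1},{"tx": 0,"ty": 0,"tz": 0,"twist": 0,"claw": 1},{"tx": 0,"ty": 0,"tz": 0,"twist": 0,"claw": 1}]}}

```text
clock: 15.22
position: [0.5797, -0.2216, 0.135]
ee_rot: [0.001, -0.293, 0.956, -0.001]
ft_force: [-0.3, -0.4, -5.1]
width: 0.0229
```

```bash
cat > look.py <<'E'
from h import *
import json,sys
n=sys.argv[1]
s=manip.get_state(); print(s['clock'],s['position'],s['ft_force'],s['ft_torque'],np.abs(s['dq']).max())
q=s['ee_rot'];M=R.from_quat(q[[1,2,3,0]]).as_matrix();print('yaw y',np.degrees(np.arctan2(M[1,1],M[0,1])),'Mz',M[:,2])
im=grab('wrist',n+'.png')[:,:,::-1]
json.dump({k:list(map(float,s[k])) for k in('position','ee_rot')},open(n+'.json','w'))
g=(255*(im/255.)**.6).astype('uint8'); cv2.imwrite('pics/t.png',(g/1.5).astype('uint8')); crop('t.png',185,70,200,190,4,n+'c.png')
E
python3 look.py w11
```

```text
15.2167 [ 0.57970983 -0.22164977  0.13497693] [-0.32126877 -0.35872744 -5.08227851] [ 0.06913654 -0.05088768  0.03896531] 0.004485941963779913
yaw y 124.10561997599534 Mz [ 2.21526159e-03 -8.81333022e-04 -9.99997158e-01]
```

View pics/w11c.png

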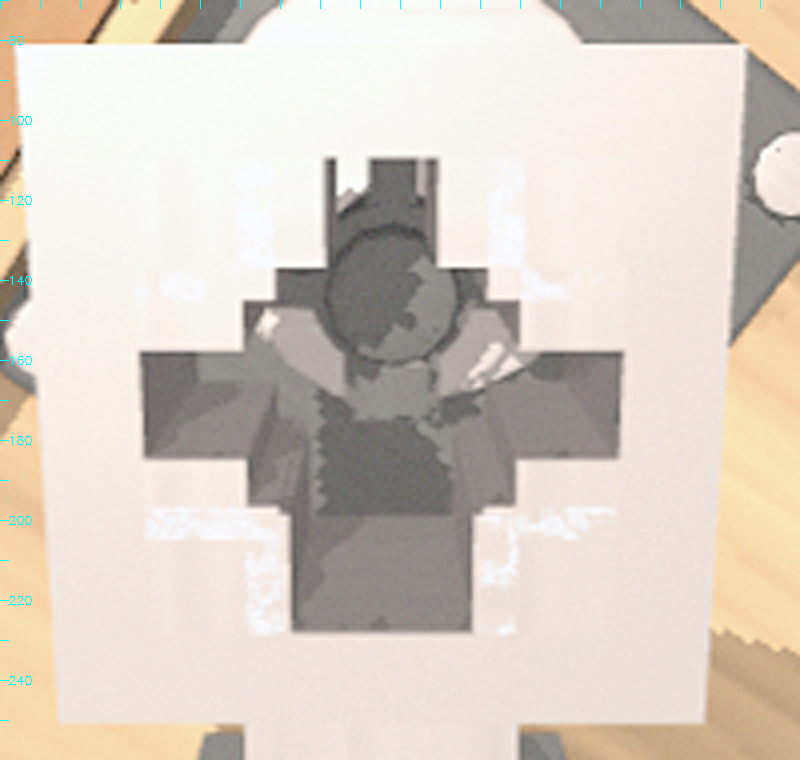

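```bash
python3 - <<'E'
from h import *
import json
np.set_printoptions(precision=2,suppress=True)
s=json.load(open('w11.json'))
q=np.array(s['ee_rot']);M=R.from_quat(q[[1,2,3,0]]).as_matrix();p=np.array(s['position'])
c=lambda L:np.array(L)/4.+[185,70]
n=onz('wrist',c([[391,293],[327,293],[456,293],[391,227],[391,361]]),.11,s)
print('nose',n*1e3, ((n-p)[:,:2]@M[:2,:2])*1e3)
zt=p[2]+.0323
w=onz('wrist',c([[140,352],[144,458],[622,352],[620,458],[325,158],[437,158],[292,632],[472,632]]),zt,s)
r=(w-p)[:,:2]@M[:2,:2]*1e3;print(r)
# bottom edges of bore: wide slot far-bottom edge
zb=p[2]-.0037
w=onz('wrist',c([[318,515],[455,515]]),zb,s); print('wide bottom',(w-p)[:,:2]@M[:2,:2]*1e3)
E
```

```text
nose [[ 537.06 -249.13  110.  ]
 [ 541.1  -255.1   110.  ]
 [ 532.95 -243.08  110.  ]
 [ 531.03 -253.24  110.  ]
 [ 543.42 -244.8   110.  ]] [[50.73  1.16]
 [50.73 -6.04]
 [50.73  8.47]
 [58.02  1.14]
 [43.03  1.18]]
[[ 52.99 -17.98]
 [ 44.85 -18.04]
 [ 53.01  18.15]
 [ 44.87  18.37]
 [ 67.08  -3.97]
 [ 67.09   4.13]
 [ 30.75  -6.94]
 [ 30.76   7.3 ]]
wide bottom [[30.6  -6.4 ]
 [30.61  7.65]]
```

>>> {"fn": "move_arm", "kwargs": {"motion": [{"tx": -1.9,"ty": -0.2,"tz": -12,"twist": 0,"claw": 1},{"tx": 0,"ty": 0,"tz": -8,"twist": 0,"claw": 1},{"tx": 0,"ty": 0,"tz": -7,"twist": 0,"claw": 1},{"tx": 0,"ty": 0,"tz": 0,"twist": 0,"claw": 1},{"tx": 0,"ty": 0,"tz": 0,"twist": 0,"claw": 1},{"tx": 0,"ty": 0,"tz": 0,"twist": 0,"claw": 1},{"tx": 0,"ty": 0,"tz": 0,"twist": 0,"claw": 1}]}}

```text
clock: 15.85
position: [0.5775, -0.2219, 0.1069]
ee_rot: [0.0, -0.293, 0.956, -0.0]
ft_force: [0.3, 0.8, -5.1]
width: 0.0226
```

```bash
python3 look.py w12
```

```text
15.85 [ 0.57745208 -0.22193885  0.10686119] [ 0.2919974   0.79729613 -5.08705725] [-0.00217447 -0.10200836  0.03786722] 0.003253680050625569
yaw y 124.08371112528664 Mz [ 8.47778441e-04 -3.01561869e-04 -9.99999595e-01]
```

View pics/w12c.png

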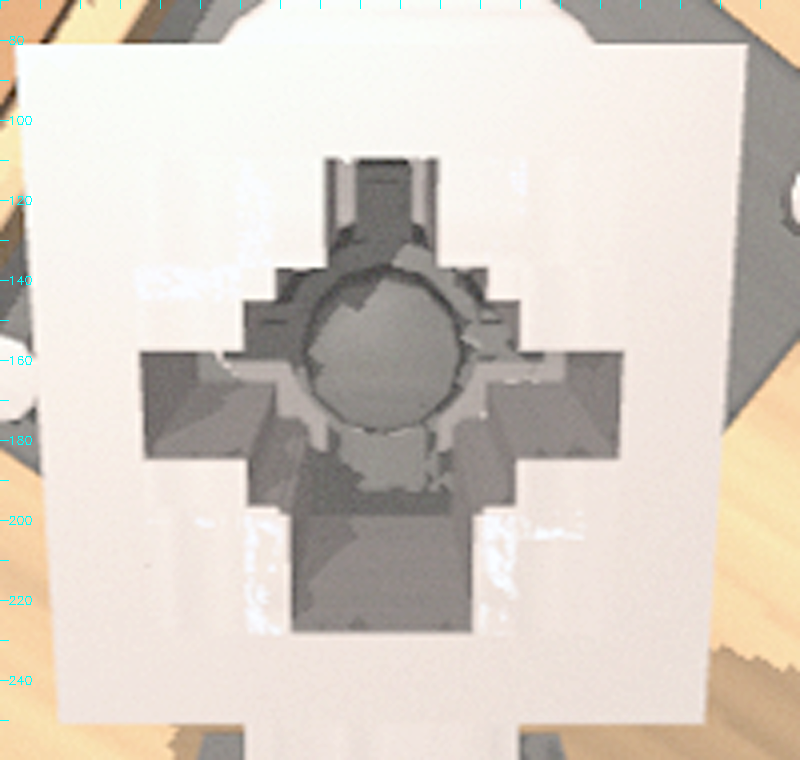

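```bash
python3 - <<'E'
from h import *
import json
np.set_printoptions(precision=2,suppress=True)
s=json.load(open('w12.json'))
q=np.array(s['ee_rot']);M=R.from_quat(q[[1,2,3,0]]).as_matrix();p=np.array(s['position'])
c=lambda L:np.array(L)/4.+[185,70]
n=onz('wrist',c([[385,348],[308,348],[461,348],[385,267],[385,431]]),.11,s)
print(((n-p)[:,:2]@M[:2,:2])*1e3)
t=onz('wrist',c([[356,165],[412,165]]),.094,s);print(((t-p)[:,:2]@M[:2,:2])*1e3)
E
```

```text
[[48.82  0.44]
 [48.81 -6.85]
 [48.82  7.63]
 [56.4   0.43]
 [40.81  0.45]]
[[65.12 -2.49]
 [65.12  3.22]]
```

>>> {"fn": "move_arm", "kwargs": {"motion": [{"tx": 0,"ty": 0,"tz": -5,"twist": 0,"claw": 1},{"tx": 0,"ty": 0,"tz": -5,"twist": 0,"claw": 1},{"tx": 0,"ty": 0,"tz": -4,"twist": 0,"claw": 1},{"tx": 0,"ty": 0,"tz": 0,"twist": 0,"claw": 1},{"tx": 0,"ty": 0,"tz": 0,"twist": 0,"claw": 1},{"tx": 0,"ty": 0,"tz": 0,"twist": 0,"claw": 1}]}}

```text
clock: 16.4
position: [0.5769, -0.2218, 0.0922]
ee_rot: [-0.0, -0.293, 0.956, 0.0]
ft_force: [0.3, -0.6, -5.2]
width: 0.0229
```

>>> {"fn": "move_arm", "kwargs": {"motion": [{"tx": 0,"ty": 0,"tz": -7,"twist": 0,"claw": 1},{"tx": 0,"ty": 0,"tz": -7,"twist": 0,"claw": 1},{"tx": 0,"ty": 0,"tz": -7,"twist": 0,"claw": 1},{"tx": 0,"ty": 0,"tz": -3,"twist": 0,"claw": 1},{"tx": 0,"ty": 0,"tz": 0,"twist": 0,"claw": 1},{"tx": 0,"ty": 0,"tz": 0,"twist": 0,"claw": 1},{"tx": 0,"ty": 0,"tz": 0,"twist": 0,"claw": 1}]}}

```text
clock: 16.98
position: [0.577, -0.2219, 0.0683]
ee_rot: [-0.0, -0.293, 0.956, -0.0]
ft_force: [-0.2, 0.8, -4.7]
width: 0.023
```

>>> {"fn": "move_arm", "kwargs": {"motion": [{"tx": 0,"ty": 0,"tz": -2,"twist": 0,"claw": 1},{"tx": 0,"ty": 0,"tz": -2,"twist": 0,"claw": 1},{"tx": 0,"ty": 0,"tz": -1,"twist": 0,"claw": 1},{"tx": 0,"ty": 0,"tz": 0,"twist": 0,"claw": 1},{"tx": 0,"ty": 0,"tz": 0,"twist": 0,"claw": 1},{"tx": 0,"ty": 0,"tz": 0,"twist": 0,"claw": 1}]}}

```text
clock: 17.48
position: [0.5771, -0.2219, 0.0637]
ee_rot: [0.0, -0.293, 0.956, -0.0]
ft_force: [-0.3, 0.6, -1.1]
width: 0.0228
```

>>> {"fn": "move_arm", "kwargs": {"motion": [{"tx": 0,"ty": 0,"tz": -1,"twist": 0,"claw": 1},{"tx": 0,"ty": 0,"tz": 0,"twist": 0,"claw": 1},{"tx": 0,"ty": 0,"tz": 0,"twist": 0,"claw": 1},{"tx": 0,"ty": 0,"tz": 0,"twist": 0,"claw": 1}]}}

```text
clock: 17.82
position: [0.5773, -0.2219, 0.0634]
ee_rot: [0.0, -0.293, 0.956, -0.0]
ft_force: [-2.5, 2.6, 5.5]
width: 0.0228
```

```bash
python3 look.py w13; python3 - <<'E'
from h import *
grab('side','s13.png'); crop('s13.png',280,290,130,110,6,'s13c.png')
print(proj('side',[[.5379,-.2484,.06],[.5379,-.2484,.096],[.5379,-.2484,.11]]))
E
```

```text
17.8167 [ 0.57726271 -0.22188675  0.06339947] [-2.50950313  2.60796154  5.48787119] [ 0.21962419  0.84283774 -0.08336846] 0.001681892986513843
yaw y 124.08219180250757 Mz [ 1.03725653e-03 -4.86989402e-04 -9.99999343e-01]
[[353.33646397 335.63616492]
 [356.08237712 323.73114772]
 [357.20008093 318.85478988]]
```

View pics/s13c.png

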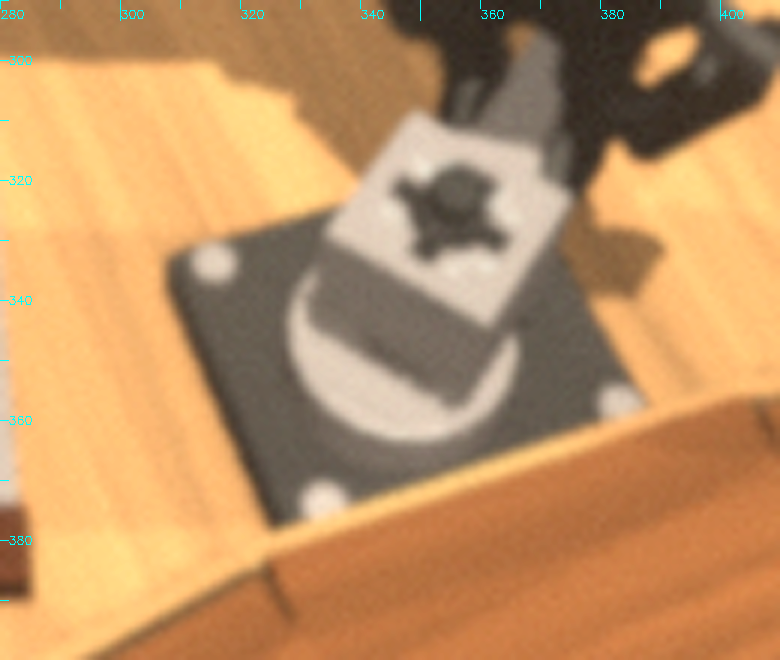

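View pics/w13c.png

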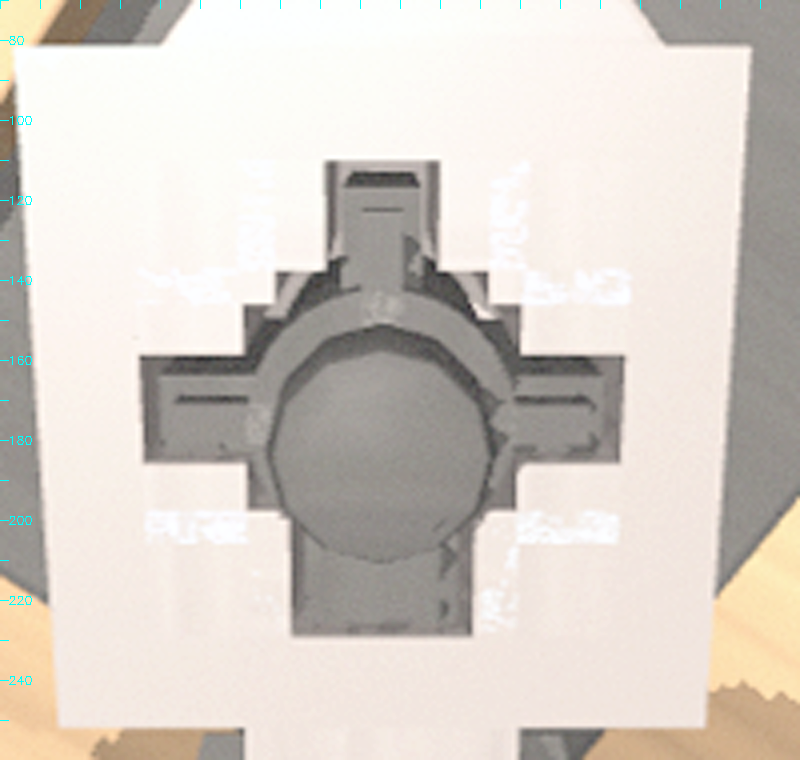

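```bash
python3 - <<'E'
import numpy as np
a=np.radians(34.1+6*np.arange(14)); p=48.9*np.c_[np.cos(a),np.sin(a)]; d=np.diff(p.round(1),axis=0); print(d.round(1).tolist())
E
```

```text
[[-3.1, 4.1], [-3.5, 3.7], [-3.9, 3.4], [-4.2, 2.9], [-4.4, 2.5], [-4.8, 2.0], [-4.9, 1.5], [-5.0, 0.9], [-5.1, 0.5], [-5.1, -0.1], [-5.1, -0.7], [-5.0, -1.1], [-4.8, -1.7]]
```

First 10 rows (60°), then check.

>>> {"fn": "move_arm", "kwargs": {"motion": [{"tx": -3.1,"ty": 4.1,"tz": 0.4,"twist": 6,"claw": 1},{"tx": -3.5,"ty": 3.7,"tz": 0,"twist": 6,"claw": 1},{"tx": -3.9,"ty": 3.4,"tz": 0,"twist": 6,"claw": 1},{"tx": -4.2,"ty": 2.9,"tz": 0,"twist": 6,"claw": 1},{"tx": -4.4,"ty": 2.5,"tz": 0,"twist": 6,"claw": 1},{"tx": -4.8,"ty": 2.0,"tz": 0,"twist": 6,"claw": 1},{"tx": 0,"ty": 0,"tz": 0,"twist": 0,"claw": 1},{"tx": 0,"ty": 0,"tz": 0,"twist": 0,"claw": 1},{"tx": 0,"ty": 0,"tz": 0,"twist": 0,"claw": 1}]}}

```text
clock: 18.67
position: [0.5538, -0.2027, 0.0635]
ee_rot: [0.001, -0.573, 0.819, -0.0]
ft_force: [-1.6, 4.5, 6.6]
width: 0.0232
```

>>> {"fn": "move_arm", "kwargs": {"motion": [{"tx": -4.9,"ty": 1.5,"tz": 0,"twist": 6,"claw": 1},{"tx": -5.0,"ty": 0.9,"tz": 0,"twist": 6,"claw": 1},{"tx": -5.1,"ty": 0.5,"tz": 0,"twist": 6,"claw": 1},{"tx": -5.1,"ty": -0.1,"tz": 0,"twist": 6,"claw": 1},{"tx": -5.1,"ty": -0.7,"tz": 0,"twist": 6,"claw": 1},{"tx": 0,"ty": 0,"tz": 0,"twist": 0,"claw": 1},{"tx": 0,"ty": 0,"tz": 0,"twist": 0,"claw": 1},{"tx": 0,"ty": 0,"tz": 0,"twist": 0,"claw": 1}]}}

```text
clock: 19.33
position: [0.5283, -0.2005, 0.0635]
ee_rot: [-0.001, 0.766, -0.643, -0.0]
ft_force: [-2.4, 6.2, 8.2]
width: 0.0229
```

```bash
python3 look.py w14
```

```text
19.3333 [ 0.52825765 -0.2005208   0.06346955] [-2.42387589  6.24912085  8.22882483] [ 1.00948943  0.53472231 -0.01362841] 0.0031092358216010373
yaw y -170.05405528028692 Mz [ 8.24868922e-04  1.30785120e-03 -9.99998805e-01]
```

>>> {"fn": "move_arm", "kwargs": {"motion": [{"tx": -2.5,"ty": -0.5,"tz": 0,"twist": 3,"claw": 1},{"tx": -2.5,"ty": -0.6,"tz": 0,"twist": 3,"claw": 1},{"tx": 0,"ty": 0,"tz": 0,"twist": 0,"claw": 1},{"tx": 0,"ty": 0,"tz": 0,"twist": 0,"claw": 1},{"tx": 0,"ty": 0,"tz": 0,"twist": 0,"claw": 1}]}}

```text
clock: 19.8
position: [0.5232, -0.2016, 0.0634]
ee_rot: [-0.001, 0.798, -0.602, -0.0]
ft_force: [-1.8, 6.3, 8.0]
width: 0.0228
```

>>> {"fn": "move_arm", "kwargs": {"motion": [{"tx": -1.6,"ty": -0.5,"tz": 0,"twist": 2,"claw": 1},{"tx": 0,"ty": 0,"tz": 0,"twist": 0,"claw": 1},{"tx": 0,"ty": 0,"tz": 0,"twist": 0,"claw": 1},{"tx": 0,"ty": 0,"tz": 0,"twist": 0,"claw": 1}]}}

```text
clock: 20.13
position: [0.5216, -0.202, 0.0634]
ee_rot: [-0.001, 0.809, -0.588, -0.0]
ft_force: [-3.4, 7.1, 9.2]
width: 0.023
```

```bash
python3 look.py w15
```

```text
20.1333 [ 0.52159226 -0.20203905  0.0634119 ] [-3.44254818  7.12875422  9.15660951] [ 1.10924552  0.56964999 -0.11539473] 0.001405286065984996
yaw y -162.05913450286837 Mz [ 5.76304066e-04  1.50228298e-03 -9.99998706e-01]
```

>>> {"fn": "move_arm", "kwargs": {"motion": [{"tx": -1.6,"ty": -0.5,"tz": 0,"twist": 2,"claw": 1},{"tx": 0,"ty": 0,"tz": 0,"twist": 0,"claw": 1},{"tx": 0,"ty": 0,"tz": 0,"twist": 0,"claw": 1},{"tx": 0,"ty": 0,"tz": 0,"twist": 0,"claw": 1}]}}

```text
clock: 20.52
position: [0.52, -0.2026, 0.0634]
ee_rot: [-0.001, 0.819, -0.574, -0.0]
ft_force: [-3.0, 6.6, 8.4]
width: 0.0226
```

>>> {"fn": "move_arm", "kwargs": {"motion": [{"tx": -1.6,"ty": -0.6,"tz": 0,"twist": 2,"claw": 1},{"tx": 0,"ty": 0,"tz": 0,"twist": 0,"claw": 1},{"tx": 0,"ty": 0,"tz": 0,"twist": 0,"claw": 1},{"tx": 0,"ty": 0,"tz": 0,"twist": 0,"claw": 1}]}}

```text
clock: 20.85
position: [0.5185, -0.203, 0.0634]
ee_rot: [-0.001, 0.829, -0.56, -0.0]
ft_force: [-2.6, 7.2, 7.5]
width: 0.0227
```

```bash
python3 look.py w16
```

```text
20.85 [ 0.51848187 -0.20300049  0.06340956] [-2.62787129  7.2496377   7.48611276] [ 1.21321817  0.4453792  -0.43550477] 0.0010410168854198102
yaw y -158.10205424425604 Mz [ 7.85588346e-04  1.89456361e-03 -9.99997897e-01]
```

View pics/w16c.png

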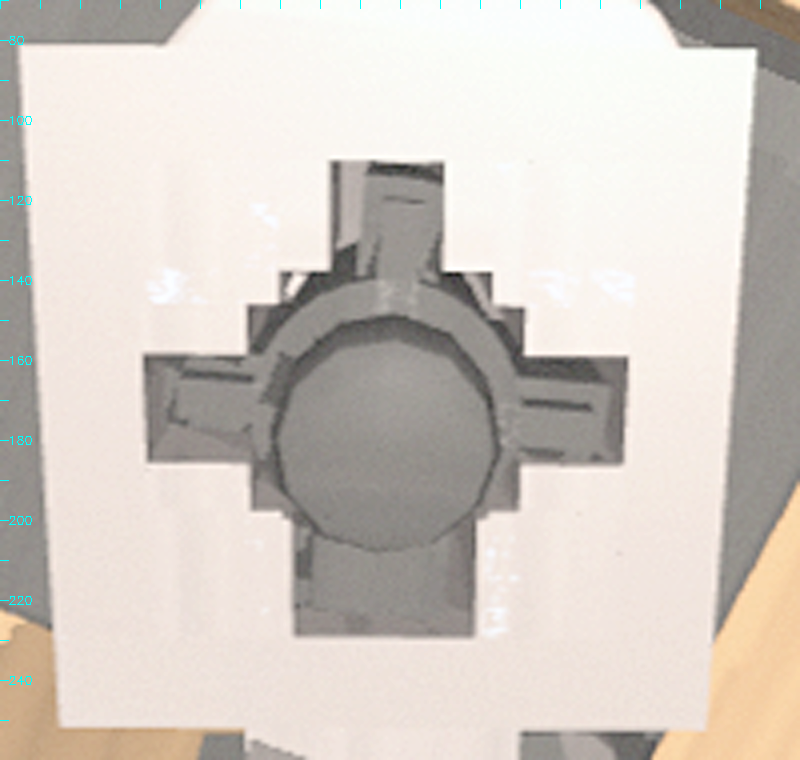

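>>> {"fn": "move_arm", "kwargs": {"motion": [{"tx": -1.6,"ty": -0.6,"tz": 0,"twist": 2,"claw": 1},{"tx": 0,"ty": 0,"tz": 0,"twist": 0,"claw": 1},{"tx": 0,"ty": 0,"tz": 0,"twist": 0,"claw": 1},{"tx": 0,"ty": 0,"tz": 0,"twist": 0,"claw": 1}]}}

```text
clock: 21.23
position: [0.5182, -0.2034, 0.0635]
ee_rot: [-0.002, 0.838, -0.546, 0.001]
ft_force: [2.5, 8.3, 4.7]
width: 0.0224
```

```bash
python3 look.py w17
```

```text
21.2333 [ 0.51821559 -0.20344242  0.06348113] [2.53665338 8.34314412 4.71701443] [ 1.44239123 -0.35979051 -0.95428949] 0.0007815410445239643
yaw y -156.15158771439005 Mz [ 0.00329069  0.00261834 -0.99999116]
```

>>> {"fn": "move_arm", "kwargs": {"motion": [{"tx": -2,"ty": -0.7,"tz": 0,"twist": 0,"claw": 1},{"tx": 0,"ty": 0,"tz": 0,"twist": 0,"claw": 1},{"tx": 0,"ty": 0,"tz": 0,"twist": 0,"claw": 1},{"tx": 0,"ty": 0,"tz": 0,"twist": 0,"claw": 1}]}}

```text
clock: 21.62
position: [0.5181, -0.2035, 0.0635]
ee_rot: [-0.004, 0.838, -0.545, 0.002]
ft_force: [8.8, 10.4, 0.8]
width: 0.0227
```

```bash
python3 look.py w18
```

```text
21.6167 [ 0.51809532 -0.20349249  0.06354631] [ 8.84169517 10.42674389  0.79614495] [ 1.90839817 -1.68717316 -0.90978426] 0.0011272357346056932
yaw y -156.0961596659785 Mz [ 0.00669142  0.00420791 -0.99996876]
```

View pics/w18c.png

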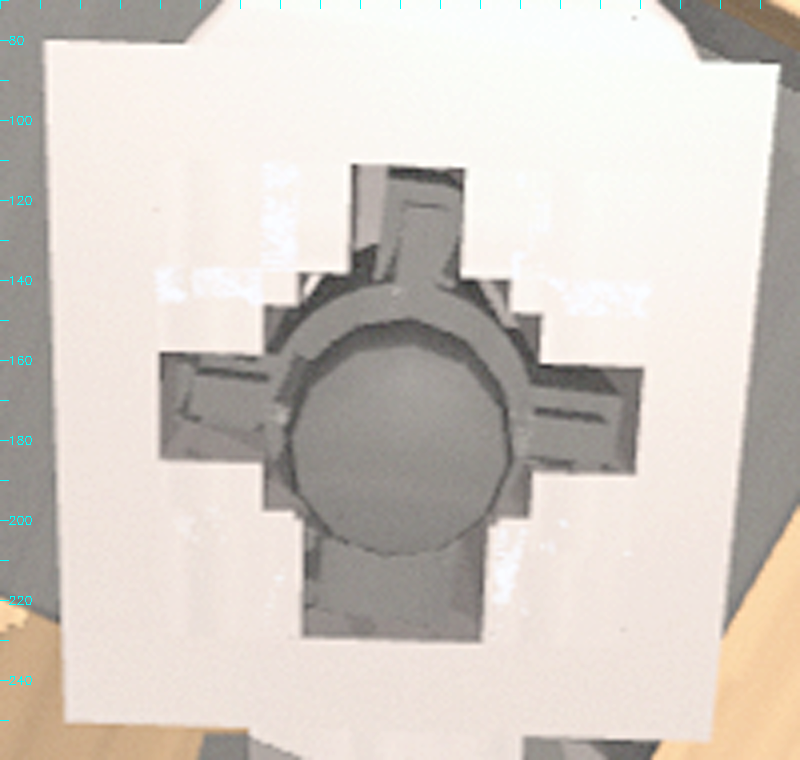

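>>> {"fn": "move_arm", "kwargs": {"motion": [{"tx": 2,"ty": 0.7,"tz": 0,"twist": -1,"claw": 1},{"tx": 0,"ty": 0,"tz": 0,"twist": 0,"claw": 1},{"tx": 0,"ty": 0,"tz": 0,"twist": 0,"claw": -1},{"tx": 0,"ty": 0,"tz": 0,"twist": 0,"claw": -1},{"tx": 0,"ty": 0,"tz": 0,"twist": 0,"claw": -1},{"tx": 0,"ty": 0,"tz": 0,"twist": 0,"claw": -1},{"tx": 0,"ty": 0,"tz": 0,"twist": 0,"claw": -1},{"tx": 0,"ty": 0,"tz": 0,"twist": 0,"claw": -1}]}}

```text
clock: 22.33
position: [0.5164, -0.2046, 0.0625]
ee_rot: [0.0, 0.834, -0.552, -0.0]
ft_force: [0.2, -0.7, 0.5]
width: 0.0852
```

```bash
python3 look.py w19
```

```text
22.3333 [ 0.51642627 -0.20462255  0.06253398] [ 0.19321236 -0.70231747  0.50575656] [ 0.01781655 -0.02666494  0.03078667] 0.0022557676348143717
yaw y -156.9528844681801 Mz [-3.16656499e-04 -1.39224426e-04 -9.99999940e-01]
```

View pics/w19.png

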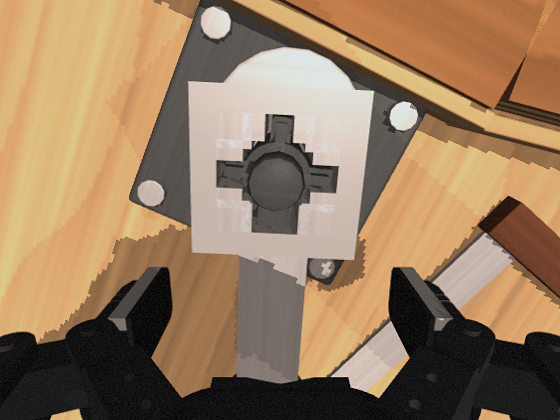

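>>> {"fn": "move_arm", "kwargs": {"motion": [{"tx": 0,"ty": 0,"tz": 20,"twist": 0,"claw": -1},{"tx": 0,"ty": 0,"tz": 35,"twist": 0,"claw": -1},{"tx": 0,"ty": 0,"tz": 35,"twist": 0,"claw": -1},{"tx": 0,"ty": 0,"tz": 35,"twist": 0,"claw": -1},{"tx": 0,"ty": 0,"tz": 0,"twist": 0,"claw": -1},{"tx": 0,"ty": 0,"tz": 0,"twist": 0,"claw": -1},{"tx": 0,"ty": 0,"tz": 0,"twist": 0,"claw": -1},{"tx": 0,"ty": 0,"tz": 0,"twist": 0,"claw": -1}]}}

```text
clock: 23.05
position: [0.5158, -0.2042, 0.1861]
ee_rot: [0.0, 0.834, -0.551, -0.001]
ft_force: [0.7, 0.7, 0.2]
width: 0.0851
```

```bash
python3 look.py w20; python3 - <<'E'
from h import *
crop('w20.png',150,20,200,190,4,'w20d.png')
grab('side','s20.png');grab('top','t20.png');crop('s20.png',280,290,130,110,6,'s20c.png')
E
```

```text
23.05 [ 0.51581404 -0.20417152  0.18613474] [0.66313448 0.7347384  0.16143422] [ 0.02047767 -0.01720527  0.02264214] 0.006767623885894327
yaw y -156.9222710630631 Mz [-2.32968591e-03  8.41853644e-04 -9.99996932e-01]
```

View pics/w20.png

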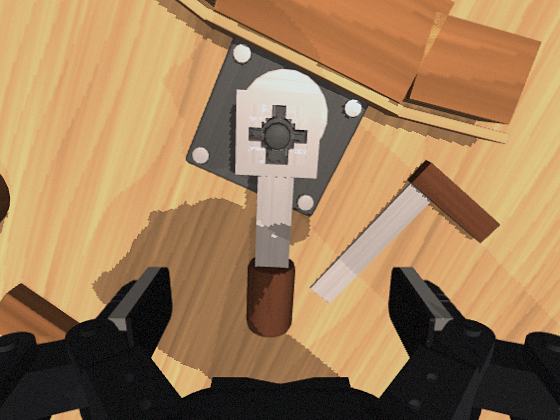

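View pics/s20.png

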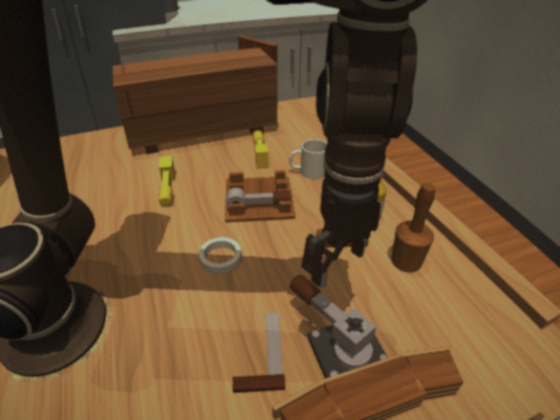

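View pics/t20.png

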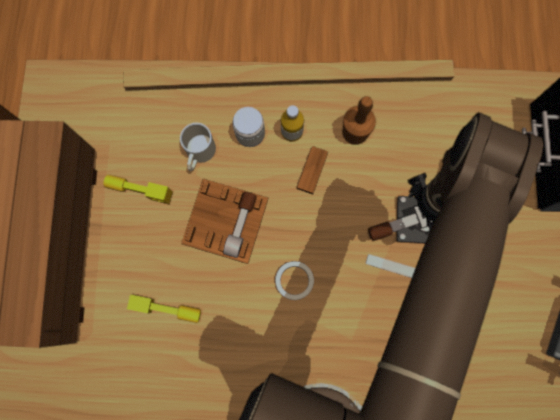

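View pics/w20d.png

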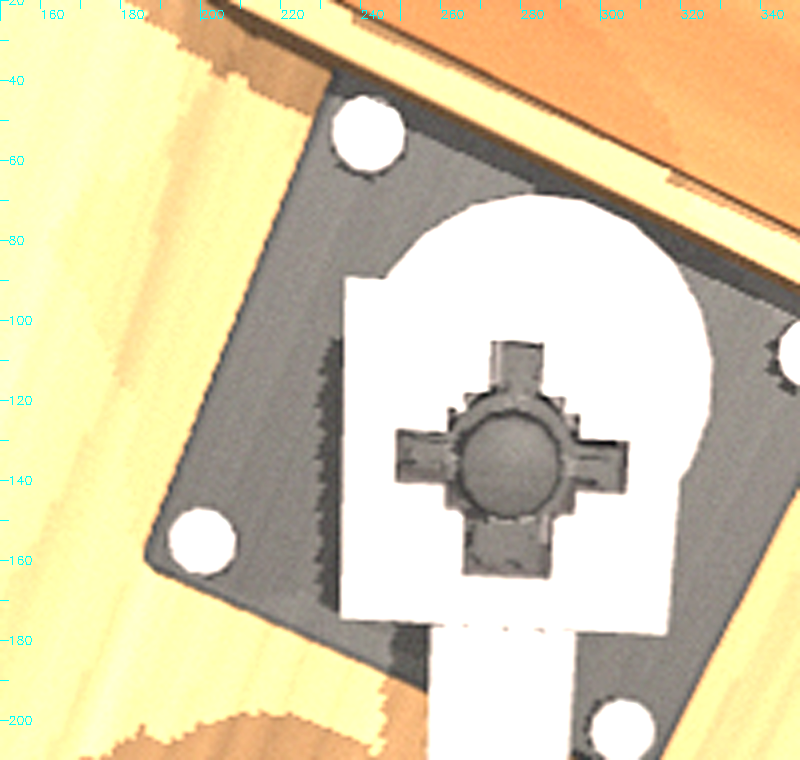

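```bash
python3 - <<'E'
from h import *
import json
np.set_printoptions(precision=2,suppress=True)
s=json.load(open('w20.json'))
d=lambda v:np.degrees(np.arctan2(v[1],v[0]))
b=onz('wrist',[[241.7,53],[353,107.5],[199.7,155],[305.7,202.5]],.023,s)
print(b*1e3,b.mean(0)*1e3)
for i,j in((0,1),(2,3),(0,2),(1,3)): print(i,j,d(b[j]-b[i]),np.linalg.norm(b[j]-b[i]))
h=onz('wrist',[[236.2,89.3],[235,175],[316.5,178.5]],.096,s); print('hub',[np.linalg.norm(h[1]-h[0])*1e3,np.linalg.norm(h[2]-h[1])*1e3],d(h[1]-h[0]),d(h[2]-h[1])+90,((h[0]+h[2])/2)*1e3)
sl=onz('wrist',[[273,106],[285.5,106],[266,164],[287.7,164]],.096,s);print('slots',d(sl[2:].mean(0)-sl[:2].mean(0)))
n=onz('wrist',[[277.5,135]],.11,s);print(n)
E
```

```text
[[ 584.52 -288.57   23.  ]
 [ 487.66 -285.65   23.  ]
 [ 587.7  -201.61   23.  ]
 [ 490.13 -198.71   23.  ]] [ 537.5  -243.64   23.  ]
0 1 178.27314362376188 0.09690676490201146
2 3 178.29838607893063 0.09760910501570466
0 2 87.90748589116892 0.08702412150688793
1 3 88.36994530085514 0.08697947039492278
hub [np.float64(52.48492910243625), np.float64(52.292269083839074)] 110.39235250143255 -69.43649446872388 [ 536.95 -248.24   96.  ]
slots 110.60741322999462
[[ 0.54 -0.25  0.11]]
```

```bash
python3 -c "
from h import *
print(workorder.job_done(), manip.get_state()['clock'])"
```

```text
the job is handed in; nothing more can be done
the job is handed in; nothing more can be done
```

The square-hub lever is on the clamp spindle, fully home, swung anticlockwise to the stop and let go. I handed the job in at about 23 s of the 54 s allowed.

**What I did:**
- I took the lever out of the rack, stood it on edge on the bench and released it. I tipped it flat with a finger and regripped it across the arm's width.
- I turned it to the measured wide-tooth direction (about 34°) and threaded it on. Going down there was no contact until the hub met the collar.
- I swung it about 76°, until it stopped moving while the force kept rising.

**Last checks:**
- **Seating:** at contact the hub's underside worked out at about 60 mm above the bench, the collar's height. After release, the hub's top face measured 52 mm across at the height it should have when home.
- **Lock angle:** the lever arm points to about 110.5° against an expected stop of about 107°. I put the difference of about 3.4° down to play in the splines, since the pictures show the lever leading the teeth by about that much.
- **Other objects:** in the last top and side pictures the plain lever is still in the rack and the other things look unmoved. This was by eye; I did not measure them.

**Slight disagreements:** two views of the spindle axis differed by about 1 mm, so I corrected the lever's position by looking through the bore before lowering it. During the tipping push the lever also slid and turned about 45° on the bench, without touching anything else that I could see.

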